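# Sort the repair bits by the wardrobe and shingle the two back covers

### The job

Clear up after the phone repair: lay the tweezers lengthways flat in the small narrow tray, put the prying triangle flat in the open drawer of the plastic cabinet, and lay the ring in the round ceramic dish. Shingle the two phone back covers in line along the large wide tray: the larger one first, flat on the tray's floor, then the smaller one lapped about 30 mm over one end of it, its other end resting on the tray's floor. Leave the little glass bottle standing where it is.

Things in the scene. Friction and masses are not known exactly. Their poses are not given: they have to be found in the camera images.
- large_cover_mid (a point): The larger green plastic phone back cover, a flat slab 124 x 60 x 9 mm with a square black camera patch, lying flat and loose on the table. The point is its centre, half-way up. x along its length, y across its 60 mm width, z up.
- small_cover_mid (a point): The smaller green plastic phone back cover, a flat slab 100 x 48 x 9 mm with a narrow black camera patch, lying flat and loose on the table. The point is its centre, half-way up. x along its length, y across its 48 mm width, z up.
- tweezers_mid (a point): Steel tweezers, rigid, lying flat and loose: 110 mm long, 9 mm high, at most 13.5 mm wide (parallel sides over the middle 40 mm). The point is the centre, half-way up, 5 mm from the middle of the parallel sides (these run from x = -25 to +15 mm). x along its length towards the tips, y across the width, z up.
- triangle_mid (a point): Red plastic prying triangle with blunt corners, a flat plate 8 mm thick lying loose: a straight back edge 46 mm long at x = -19 mm and a blunt tip 12 mm wide at x = +19 mm, parallel to it, so 38 mm between the two along x. The point is half-way up, midway between back edge and tip. z up.
- ring_mid (a point): A brass finger ring lying flat and loose, 25 mm outer diameter, 18 mm bore, 9 mm high. The point is its centre, half-way up; z up.
- cover_tray_floor (a point): Large wide, shallow plastic tray fixed to the table, 236 x 132 mm outside, 9 mm high, walls 3 mm thick, floor 3 mm thick (inside 230 x 126 mm and 6 mm deep). The point is the centre of its inner floor; x along its length, y across, z up. The larger and the smaller cover overlapped by 30 mm make a row 194 mm long.
- tool_tray_floor (a point): Small narrow wooden tray fixed to the table, 152 x 76 mm outside, 16 mm high, walls and floor 3 mm thick (inside 146 x 70 mm, 13 mm deep). The point is the centre of its inner floor; x along its length, y across, z up.
- dish_floor (a point): Round white ceramic ring dish fixed to the table, 112 mm across the rim, 20 mm high, flat inner floor about 80 mm across, 5 mm above the table, inside flaring up to the rim. The point is the centre of its inner floor; z up.
- drawer_floor (a point): Top drawer of the white three-drawer plastic cabinet (180 wide, 200 deep, 167 mm high, fixed), pulled out 115 to 145 mm, slides at about 1.5 N. Inside 158 mm wide; walls 37 mm and front panel 43 mm above its floor. The point: on its inner floor, on the centre line, 66 mm behind the front panel's outside, 50 mm or more clear of the cabinet's body. x into the cabinet, y across, z up.
- scent_mid (a point): Small amber glass jar-shaped bottle with a black cap, standing loose: 38 mm diameter, 60 mm high, 0.12 kg. Not to be moved. The point is its centre, 30 mm above the table; z up.
Things that resemble listed ones, but are neither listed nor needed, are in the scene too. Of the things shaped like the part that bears triangle_mid, the red one is meant. Of the things shaped like the part that bears tweezers_mid, the bare steel one is meant.

How it is judged:
By the outcome, as a careful person would: the job done as asked, in the order asked, and still so for the second after the job is handed in, with the robot touching nothing.
It also fails if it takes over 109 s, if anything falls off the work surface, if the arm or the gripper's body presses on something with over 40 N, if the wrist force passes 120 N, or if a joint passes its speed limit or range.

### The arm

A 6-joint arm with a two-finger parallel gripper is mounted at the origin on the work surface. World frame = base frame: x ahead of the robot, y to its left, z up, the work surface at z = 0. Lengths are in m, angles in rad, forces in N, time in s.
With the tool pointing down it reaches from about 0.375 to 0.9 m from the base axis. Payload 3.1 kg.
Tool frame: the origin (TCP) lies midway between the tips of the shut fingers; the grasp point (between the pads) lies 19 mm behind it (bot.grasp_offset is the distance from the TCP to the grasp point, in m); z points along the fingers, x is the direction in which the jaws open and shut, and the axes are right-handed (so a half turn about z gives the same grasp; the last joint's range is limited). The gripper opens to 87 mm and grips with 3 to 60 N. Pads are 19 mm wide; open, the fingers measure 117 mm over their backs; the gripper's body (75 mm by 190 mm) begins 51 mm behind the grasp point.
Start: joints at [0.944, 0.527, 1.433, -0, 1.181, -0.178], TCP at [0.271, 0.563, 0.223] pointing down, gripper open.
Joint ranges: [-3.08, 3.08], [-0.75, 2.2], [0.22, 2.44], [-1.43, 4.57], [0, 2.65], [-2.85, 2.85]. Speed limits (rad/s): [2.79, 2.79, 3.14, 3.14, 3.14, 3.14].

### API

Orientations are given as a rotation vector (axis times angle).
In Python, from station import bot, optics gives the robot as it stands.
- The arm moves only by the tool move_arm, never from a script. Its argument "steps" is a list of rows, each an object with "dp": the shift along the world's x, y, z in units of 80 cm (1.0 is 80 cm), a list of three; "angular": the turn, a rotation vector about the world's x, y, z in units of pi/2 rad (1.0 is pi/2 rad), a list of three. A call has 1 to 8 rows; each row is the pose to reach, as a shift and turn from the pose measured when the call began; what a row does not reach only later rows make up. A row lasts 1/12 s, in which the tool goes at most 41.7 mm and 7.16 degrees, less where a joint would pass 70% of its speed; a pose out of reach is approached as far as the arm can. A call with a number of a shift or a turn outside -1 to 1 is refused whole. A call with a gripper value outside its range is refused whole. "grip" is the gripper's target within -1 to 1 (fully open at 1, half-way at 0, shut at -1), set as the call begins (left out, the last holds). The fingers move at their own pace and stop on an object; "force" is the grip in N (left out, the last holds). Time passes only in rows, so rows that repeat a pose let the fingers close. It gives the time, the measured TCP pose, the force and the opening at its end, in the units of the state.
- bot.state(): the state, without advancing time (a new reading comes with each control period).
- optics.get_image(name): name is "side" or "top" or "wrist"; returns a dict with "pixels" (400x640x3 uint8, blue, green, red), "range_z" (400x640 float32, m along the optical axis (not along the pixel's ray), 0 where there is no reading), "fx", "fy", "cx", "cy" (pixels), "eye" and "orientation" of the camera in the world. Camera axes: x right, y down, z forward; pixel columns grow to the right and rows downward; lengths in m; the calibration is good to about 2 mm. A picture is of the moment at which its call begins.
- bot.sign_off(): hands the job in, once; it reports no verdict.
The state is a dict: "clock": time; "joint_positions": joint angles; "dq": joint speeds; "effort": joint torques, N m; "position": TCP position; "eef_rot": TCP orientation; "ft_force": force on the tool from outside, world axes, zero at the start; "moment": the same for the moment, N m; "gripper_width": opening from 0.0 (shut) to 1.0 (fully open).
Only numpy, scipy, OpenCV 4.12 (cv2) and the standard library are available. Lean on these libraries where they do the work, as an engineer would, in place of code of your own. Each camera call takes 0.05 s, during which the arm holds its last target.

## Working session

There is one attempt and no reset: what is moved stays moved. The work goes in short steps, Python scripts to look and compute and a tool call to move; the robot and the scene stay as the last step left them, time stands still between calls to the robot, and variables do not carry over. Pictures are saved under pics/ and viewed, and the job is handed in when it is done.

Besides the shell and the picture viewer there is one more tool, called after "Request:" by a JSON object that holds its "op" and its "data". move_arm: Moves the arm, as the interface text tells. Shifts and turns lie within -1 to 1; 1 stands for 80 cm of shift or pi/2 rad of turn. Its arguments: {"type":"object","properties":{"steps":{"type":"array"},"grip":{"type":"number"},"force":{"type":"number"}},"required":["steps"]}

```bash
ls; mkdir -p pics; cat > h.py <<'E'
import numpy as np, cv2, pickle
from scipy.spatial.transform import Rotation as R
from station import bot, optics
def grab(n,tag):
    d=optics.get_image(n); cv2.imwrite(f'pics/{tag}.png',d['pixels']); pickle.dump(d,open(f'pics/{tag}.pkl','wb')); return d
def load(tag): return pickle.load(open(f'pics/{tag}.pkl','rb'))
def rot(d):
    o=np.array(d['orientation'],float)
    return o if o.shape==(3,3) else (R.from_rotvec(o).as_matrix() if o.size==3 else R.from_quat(o).as_matrix())
def ray(d,uv):
    uv=np.atleast_2d(np.asarray(uv,float)); c=np.c_[(uv[:,0]-d['cx'])/d['fx'],(uv[:,1]-d['cy'])/d['fy'],np.ones(len(uv))]
    return c@rot(d).T
def onplane(d,uv,z):
    r=ray(d,uv); e=np.array(d['eye']); return e+r*((z-e[2])/r[:,2])[:,None]
def cloud(d):
    v,u=np.mgrid[:400,:640]; z=d['range_z']; c=np.stack([(u-d['cx'])/d['fx']*z,(v-d['cy'])/d['fy']*z,z],-1)
    return c@rot(d).T+np.array(d['eye'])
E
python3 - <<'E'
from h import *
for n in ['side','top','wrist']:
    d=grab(n,n+'0'); print(n,d['eye'],d['orientation'],d['fx'],d['fy'],d['cx'],d['cy'])
print(bot.state(),bot.grasp_offset)
E
```

```text
pics
side [-0.17005116 -0.56339301  0.67010668] [-1.99268335  0.84232519 -0.45594553] 416.0812020039871 416.0812020039871 323.10384842482813 202.72582637970572
top [0.40304373 0.05992013 1.2904366 ] [-2.19812935  2.16003831 -0.08532011] 433.6353245351116 433.6353245351116 310.56666173844445 192.73809565438705
wrist [0.21242125 0.59114784 0.38372628] [2.48046516 1.56040008 0.18608591] 287.736408038042 287.736408038042 321.11635799400983 200.58428418892933
{'clock': 0.15, 'joint_positions': array([ 9.43515804e-01,  5.28264514e-01,  1.43360149e+00,  1.64433579e-06,
        1.18139212e+00, -1.78522758e-01]), 'dq': array([-0.00033983, -0.00178744, -0.00456267,  0.00011964, -0.00302892,
       -0.00171863]), 'effort': array([ 4.93603729e-04, -4.40430093e+01, -1.76842940e+01,  6.33440050e-02,
        5.52935572e-02, -9.19202489e-05]), 'position': array([0.27080827, 0.56266595, 0.22179119]), 'eef_rot': array([ 2.65950270e+00,  1.67115153e+00, -2.42746756e-03]), 'ft_force': array([1.15479813, 0.8325302 , 0.29984275]), 'moment': array([ 0.05079571, -0.06172514,  0.00869568]), 'gripper_width': 1.0011639118205198} 0.0187
```

View pics/top0.png

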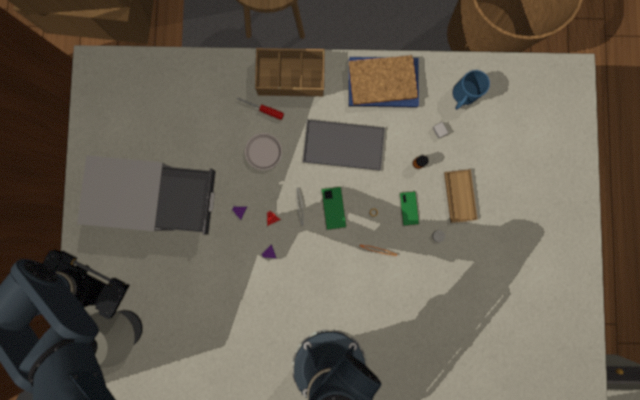

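View pics/side0.png

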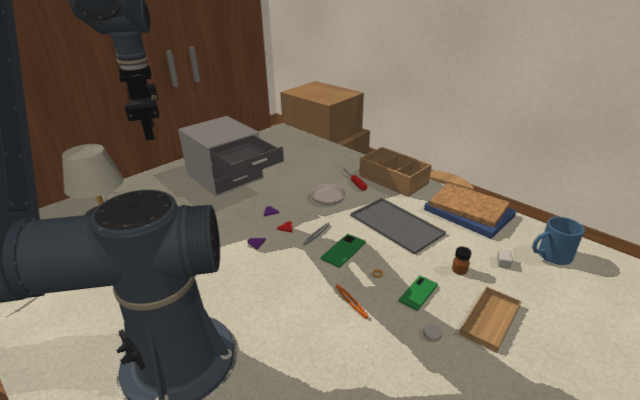

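View pics/wrist0.png

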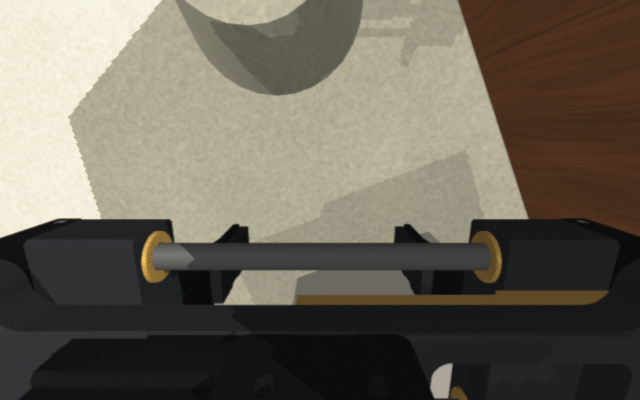

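Candidates in top view: red triangle (273,217), against the purple ones at (239,211) and (269,251). Steel tweezers (301,207), against the orange pair (377,250). Ring (373,212), against the grey disc (437,237). Covers: large (334,207), small (410,208). Tool tray (461,196), against the wooden box (290,72). Cover tray (345,145), against the cork board (384,80). Next, a close crop to check these.

```bash
python3 - <<'E'
from h import *
d=load('top0'); im=d['pixels']
c=im[120:270,220:490]; cv2.imwrite('pics/c1.png',cv2.resize(c,None,fx=2.9,fy=2.9,interpolation=cv2.INTER_CUBIC))
C=cloud(d)
def p(u,v): return C[v,u].round(4)
for n,uv in dict(tri=(273,217),tw=(301,207),ring=(373,212),L=(334,207),S=(410,208),tool=(461,196),cov=(345,145),dish=(263,152),bot=(420,161),drawer=(185,200),cab=(120,195),table=(320,260),disc=(437,237)).items(): print(n,p(*uv), onplane(d,uv,0)[0].round(4))
E
```

```text
tri [0.4328 0.1736 0.0064] [0.4329 0.1742 0.    ]
tw [0.464  0.0915 0.0027] [0.4641 0.0916 0.    ]
ring [ 0.4528 -0.1221  0.0052] [ 0.453  -0.1228  0.    ]
L [ 0.4653 -0.0061  0.011 ] [ 0.4658 -0.0067  0.    ]
S [ 0.4662 -0.2298  0.0133] [ 0.4668 -0.2328  0.    ]
tool [ 0.505  -0.3835  0.0039] [ 0.5053 -0.3849  0.    ]
cov [ 0.6527 -0.0371  0.003 ] [ 0.6533 -0.0373  0.    ]
dish [0.6265 0.2083 0.0066] [0.6277 0.2091 0.    ]
bot [ 0.5992 -0.2484  0.0583] [ 0.6085 -0.263   0.    ]
drawer [0.472  0.4033 0.1181] [0.479  0.4379 0.    ]
cab [0.479  0.5573 0.1699] [0.4905 0.6327 0.    ]
table [0.3089 0.0326 0.0017] [0.3088 0.0325 0.    ]
disc [ 0.3825 -0.3093  0.0116] [ 0.3823 -0.3126  0.    ]
```

View pics/c1.png

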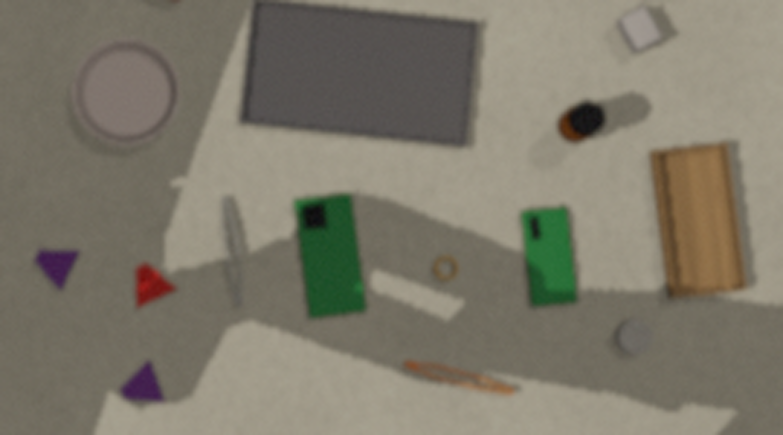

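```bash
cat > m.py <<'E'
from h import *
def mask(im,kind):
    h=cv2.cvtColor(im,cv2.COLOR_BGR2HSV); H,S,V=h[...,0].astype(int),h[...,1],h[...,2]
    if kind=='green': m=(H>45)&(H<85)&(S>110)
    if kind=='red': m=((H<8)|(H>172))&(S>150)
    if kind=='brass': m=(H>10)&(H<25)&(S>85)
    return m.astype(np.uint8)*255
def comps(m,amin):
    m=cv2.morphologyEx(m,cv2.MORPH_CLOSE,np.ones((7,7)))
    cs,_=cv2.findContours(m,cv2.RETR_EXTERNAL,cv2.CHAIN_APPROX_NONE)
    return [c[:,0,:] for c in cs if cv2.contourArea(c)>amin]
def rect(P):
    (c,wh,a)=cv2.minAreaRect((P[:,:2]*1000).astype(np.float32)); 
    if wh[0]<wh[1]: wh=wh[::-1]; a+=90
    return np.round(c,1),np.round(wh,1),round((a+90)%180-90,2)
E
python3 - <<'E'
from m import *
for v,am in (('top0',8),('side0',8)):
    d=load(v)
    for k,z in (('green',.009),('red',.008),('brass',.009)):
        for c in comps(mask(d['pixels'],k),am):
            P=onplane(d,c,z); r=rect(P)
            if r[1][0]<260 : print(v,k,c.mean(0).round(),len(c),r)
E
```

```text
top0 green [ 88. 290.] 85 (array([212.9, 708.4]), array([67.7, 59.1]), 20.95)
top0 green [ 75. 275.] 25 (array([251.9, 749.3]), array([27. , 14.4]), -88.99)
top0 green [409. 208.] 87 (array([ 466.2, -227.7]), array([93. , 42.8]), 6.23)
top0 green [333. 208.] 109 (array([463.4,  -4.5]), array([116.4,  54.6]), 8.45)
top0 red [271. 218.] 34 (array([433.3, 179.6]), array([34.2, 33.1]), -62.4)
top0 red [  2. 214.] 30 (array([426.6, 971. ]), array([27. , 20.7]), 4.31)
top0 red [271. 112.] 52 (array([749.3, 187. ]), array([73.2, 21. ]), 68.86)
top0 brass [619. 371.] 21 (array([   9.4, -829.2]), array([23.1, 16.7]), -88.97)
top0 brass [  7. 385.] 98 (array([-49.4, 913.2]), array([103. ,  62.9]), 4.31)
top0 brass [ 39. 326.] 56 (array([108. , 845.4]), array([52. , 47.1]), 46.77)
top0 brass [ 92. 294.] 22 (array([199.2, 694.9]), array([21.2, 11.9]), 19.3)
top0 brass [ 72. 262.] 19 (array([292. , 758.1]), array([23.7, 11. ]), -12.75)
top0 brass [378. 250.] 76 (array([ 342.5, -135.6]), array([112. ,  14.2]), 77.02)
top0 brass [373. 212.] 22 (array([ 454.1, -123. ]), array([20.8, 20.7]), -89.0)
t
[... 600 characters left out ...]
ray([421.2, 173.7]), array([44.2, 35.7]), 48.19)
side0 red [359. 182.] 35 (array([754.3, 188.9]), array([102.5,  27.3]), 67.27)
side0 brass [  2. 391.] 45 (array([-252.3,  155.6]), array([51.9,  9.1]), 88.14)
side0 brass [490. 319.] 168 (array([ 504.9, -381.3]), array([166.6,  77. ]), 6.84)
side0 brass [352. 301.] 78 (array([ 337.4, -142.1]), array([119.2,  19.6]), 77.72)
side0 brass [377. 273.] 27 (array([ 447.6, -129.3]), array([29.3, 21.2]), 38.64)
side0 brass [460. 265.] 52 (array([ 606.2, -255.3]), array([64.5, 36. ]), 19.74)
side0 brass [612. 242.] 134 (array([ 962.6, -486.5]), array([139.1,  60.5]), -89.18)
side0 brass [ 99. 200.] 20 (array([121.7, 691. ]), array([56.4, 13.1]), 76.89)
```

Request:
{"op": "move_arm", "data": {"steps": [{"dp": [0.41, -0.68, 0.035], "angular": [0, 0, 0.287]}, {"dp": [0.41, -0.68, 0.035], "angular": [0, 0, 0.287]}, {"dp": [0.41, -0.68, 0.035], "angular": [0, 0, 0.287]}, {"dp": [0.41, -0.68, 0.035], "angular": [0, 0, 0.287]}, {"dp": [0.41, -0.68, 0.035], "angular": [0, 0, 0.287]}, {"dp": [0.41, -0.68, 0.035], "angular": [0, 0, 0.287]}, {"dp": [0.41, -0.68, 0.035], "angular": [0, 0, 0.287]}, {"dp": [0.41, -0.68, 0.035], "angular": [0, 0, 0.287]}], "grip": 1}}

```text
clock: 0.82
position: [0.4404, 0.2811, 0.2366]
eef_rot: [2.218, 2.223, -0.003]
ft_force: [1.2, 0.4, 0.1]
gripper_width: 0.999
```

Request:
{"op": "move_arm", "data": {"steps": [{"dp": [0.2, -0.325, 0.015], "angular": [0, 0, 0]}, {"dp": [0.2, -0.325, 0.015], "angular": [0, 0, 0]}, {"dp": [0.2, -0.325, 0.015], "angular": [0, 0, 0]}, {"dp": [0.2, -0.325, 0.015], "angular": [0, 0, 0]}, {"dp": [0.2, -0.325, 0.015], "angular": [0, 0, 0]}, {"dp": [0.2, -0.325, 0.015], "angular": [0, 0, 0]}, {"dp": [0.2, -0.325, 0.015], "angular": [0, 0, 0]}, {"dp": [0.2, -0.325, 0.015], "angular": [0, 0, 0]}]}}

```text
clock: 1.48
position: [0.6036, 0.0158, 0.2487]
eef_rot: [2.22, 2.216, -0.002]
ft_force: [0.4, 0.3, -0.3]
gripper_width: 0.998
```

```bash
python3 - <<'E'
from h import *
d=grab('wrist','w1'); print(d['eye'],d['orientation'],bot.state()['position'],bot.state()['joint_positions'])
E
```

```text
[0.53814699 0.01658745 0.41048938] [2.09034528 2.08934687 0.25199859] [0.60415219 0.01505587 0.24854021] [-0.15765911  0.47024229  1.45935575 -0.00446394  1.20812891 -1.72393249]
```

View pics/w1.png

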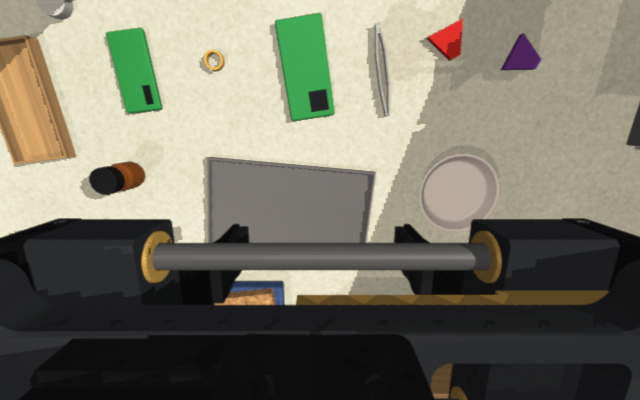

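```bash
python3 - <<'E'
from m import *
d=load('w1'); im=d['pixels']
for k,z in (('green',.009),('red',.008),('brass',.009)):
    for c in comps(mask(im,k),30):
        if c[:,1].max()>215: continue
        P=onplane(d,c,z); print(k,c.mean(0).round(),rect(P))
        if k=='red':
            t=cv2.approxPolyDP(c.reshape(-1,1,2).astype(np.int32),3,True)[:,0]; print(t.tolist(), (onplane(d,t,z)*1000).round(1).tolist())
# tweezers: local contrast mask
cr=im[10:130,350:410]; cv2.imwrite('pics/c2.png',cv2.resize(cr,None,fx=5,fy=5,interpolation=cv2.INTER_CUBIC))
cr=im[5:80,400:560]; cv2.imwrite('pics/c3.png',cv2.resize(cr,None,fx=5,fy=5,interpolation=cv2.INTER_CUBIC))
E
```

```text
green [134.  70.] (array([ 465.8, -227.1]), array([98. , 47.8]), 6.44)
green [305.  66.] (array([462.9,  -5.5]), array([121.6,  57.7]), 8.35)
red [449.  38.] (array([432. , 177.7]), array([46. , 37.1]), -63.37)
[[462, 19], [428, 38], [449, 59], [459, 54]] [[405.7, 190.3, 8.0], [427.0, 149.9, 8.0], [451.3, 179.0, 8.0], [445.5, 191.1, 8.0]]
brass [128. 174.] (array([ 600.6, -255.6]), array([42.5, 38.4]), -77.93)
brass [214.  60.] (array([ 452.2, -123.1]), array([25.8, 25. ]), 40.5)
brass [ 30. 104.] (array([ 503.5, -382.2]), array([154.7,  94.3]), 7.07)
```

View pics/c2.png

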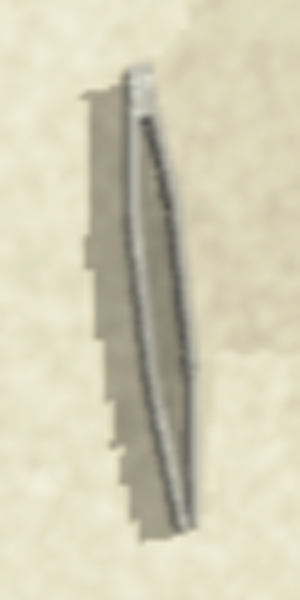

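View pics/c3.png

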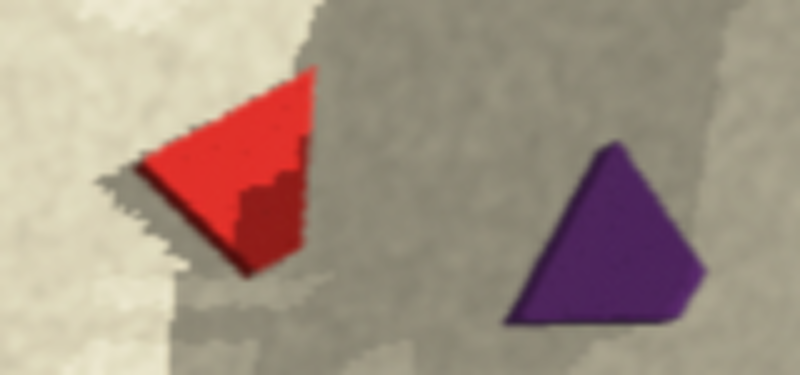

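```bash
python3 - <<'E'
from m import *
d=load('w1'); s=load('side0');t=load('top0')
P=onplane(d,[[378.2,23.4],[386.8,115.8],[350+133/5,10+230/5],[350+188/5,10+350/5]],.009); print((P*1000).round(1))
v=P[1]-P[0]; print(np.linalg.norm(v),np.degrees(np.arctan2(v[1],v[0])),(P[0]+P[1])[:2]/2)
# tray via depth clouds
C=cloud(t)
# cover tray by dark colour on top & wrist
for tag,z in (('top0',.009),('w1',.009)):
    q=load(tag); g=cv2.cvtColor(q['pixels'],cv2.COLOR_BGR2GRAY); 
    m=((g<115)&(q['pixels'].max(2).astype(int)-q['pixels'].min(2)<15)).astype(np.uint8)*255
    if tag=='w1': m[215:]=0
    m=cv2.morphologyEx(m,cv2.MORPH_OPEN,np.ones((3,3)))
    for c in comps(m,300):
        print(tag,c.mean(0).round(),c.min(0),c.max(0),rect(onplane(q,c,z)))
# wooden tray corners wrist: rim height 16
q=load('w1'); cr=q['pixels'][20:180,0:100]; cv2.imwrite('pics/c4.png',cv2.resize(cr,None,fx=4,fy=3.6,interpolation=cv2.INTER_CUBIC))
cr=q['pixels'][130:240,180:520]; cv2.imwrite('pics/c5.png',cv2.resize(cr,None,fx=2.35,fy=2.35,interpolation=cv2.INTER_CUBIC))
cr=t['pixels'][140:250,140:240]; cv2.imwrite('pics/c6.png',cv2.resize(cr,None,fx=5,fy=5,interpolation=cv2.INTER_CUBIC))
E
```

```text
[[410.7  86.2   9. ]
 [521.2 102.9   9. ]
 [447.9  85.9   9. ]
 [476.5 101.5   9. ]]
0.11179323253662017 8.585924680548777 [0.46594159 0.09453672]
top0 [622. 374.] [606 355] [639 389] (array([   5.6, -839. ]), array([94.5, 94.3]), 87.87)
top0 [334. 370.] [293 330] [381 399] (array([ 13.5, -20.5]), array([252.1, 192.7]), -88.96)
top0 [ 66. 331.] [  0 250] [142 399] (array([114.4, 754.1]), array([422.7, 419.7]), 1.04)
top0 [147. 196.] [ 77 156] [215 234] (array([490.5, 548.1]), array([396.6, 208.1]), 85.85)
top0 [344. 145.] [303 120] [384 169] (array([653.5, -32.4]), array([236.5, 132.1]), 85.08)
top0 [318.  24.] [183   0] [457  50] (array([1022.3,   43.3]), array([840.9, 158.4]), -89.04)
w1 [106. 180.] [ 89 167] [123 194] (array([ 608.4, -289.9]), array([49. , 37.9]), -73.81)
```

View pics/c5.png

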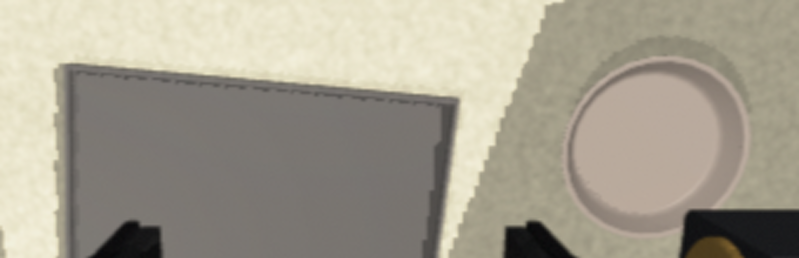

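View pics/c6.png

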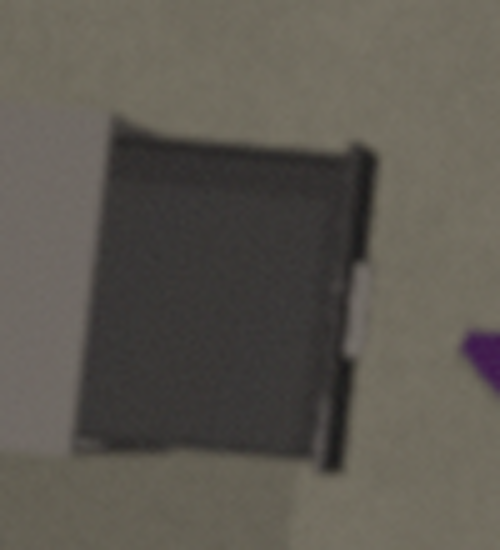

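View pics/c4.png

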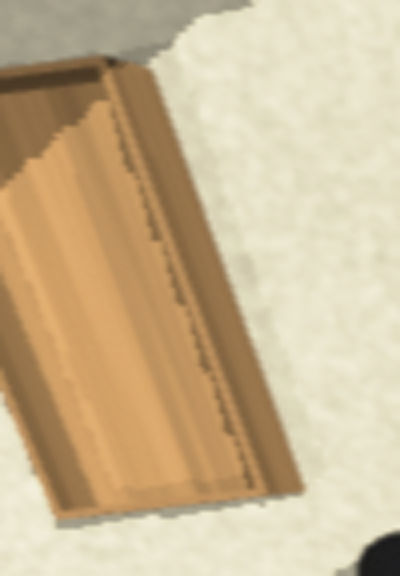

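```bash
python3 - <<'E'
from m import *
d=load('w1'); t=load('top0'); s=load('side0')
P=(onplane(d,[[206.4,157.7],[374.9,172.1]],.009)*1000).round(1); print('cover corners w',P)
a=np.radians(85.08);u=np.array([np.cos(a),np.sin(a)]);v=np.array([-u[1],u[0]]); c=np.array([653.5,-32.4])
print('pred',c+118*-u+66*v,c+118*u+66*v)
P=onplane(d,[[65.5,156],[14,164],[26,38]],.016)*1000; print('tool',P.round(1)); e=P[0]-P[2]; print(np.degrees(np.arctan2(e[1],e[0])),np.linalg.norm(e))
m=mask(t['pixels'],'brass'); 
for c in comps(m,100):
    if abs(c.mean(0)-[460,195]).max()<10: print(rect(onplane(t,c,.016)))
F=onplane(t,[[215,170],[207,234]],.161)*1000; print('front',F.round(1)); e=F[1]-F[0]; print(np.linalg.norm(e), np.degrees(np.arctan2(e[1],e[0])))
C=cloud(t); z=C[165:235,160:212]; print('drawer floor z',np.median(C[185:220,170:200,2]))
print('side drawer', cloud(s)[155,245], 'front panel top z', C[170:234,205:216,2].max(1)[::8].round(3))
# dish
g=cv2.cvtColor(d['pixels'],cv2.COLOR_BGR2GRAY)
# rim ellipse pts in crop5
pts=np.array([[568,150],[590,85],[660,57],[720,80],[748,130],[735,190],[650,235],[590,210]])/2.35+[180,130]
print('dish rim',(cv2.minEnclosingCircle((onplane(d,pts,.020)[:,:2]*1000).astype(np.float32))))
pts=np.array([[575,140],[615,80],[665,68],[720,130],[690,195],[635,213],[585,185]])/2.35+[180,130]
print('dish floor',(cv2.minEnclosingCircle((onplane(d,pts,.005)[:,:2]*1000).astype(np.float32))))
E
```

```text
cover corners w [[ 576.8 -144.4    9. ]
 [ 597.    90.3    9. ]]
pred [ 577.62294677 -144.30474875] [597.86341787  90.82569022]
tool [[ 573.7 -334.1   16. ]
 [ 584.6 -407.5   16. ]
 [ 428.1 -351.8   16. ]]
6.959575460478915 146.66289891300275
(array([ 505. , -377.7]), array([150.6,  79. ]), 7.05)
front [[549.7 315.2 161. ]
 [382.2 330.1 161. ]]
168.21274437065108 174.933809743733
drawer floor z 0.1158943376105922
side drawer [0.49574222 0.43641602 0.11357968] front panel top z [0.162 0.161 0.163 0.16  0.166 0.162 0.159 0.16 ]
dish rim ((622.7142333984375, 207.6121368408203), 56.134490966796875)
dish floor ((624.3267822265625, 208.77938842773438), 45.4508171081543)
```

```bash
cat > go.py <<'E'
import sys
from h import *
s=bot.state(); p=np.array(s['position']); Rm=R.from_rotvec(s['eef_rot'])
x,y,z,psi=map(float,sys.argv[1:5]); 
a=np.radians(psi); X=np.array([np.cos(a),np.sin(a),0]); Z=np.array([0,0,-1.]); T=np.c_[X,np.cross(Z,X),Z]
if len(sys.argv)>5: # tilt about tool jaw axis (deg)
    T=R.from_rotvec(X*np.radians(float(sys.argv[5]))).as_matrix()@T
dr=(R.from_matrix(T)*Rm.inv()).as_rotvec()/(np.pi/2); dp=(np.array([x,y,z])/1000-p)/.8
print('dp',dp.round(4).tolist(),'ang',dr.round(4).tolist(),'rows',round(np.linalg.norm(dp)*.8/.0417,1),'clk',s['clock'],'w',s['gripper_width'],'pos',p.round(4),'F',np.round(s['ft_force'],1))
E
python3 go.py 461 93.7 60 98.6
```

```text
dp [-0.1789, 0.0983, -0.2357] ang [0.0029, 0.0022, 0.0974] rows 6.0 clk 1.5333 w 1.0000770875470915 pos [0.6042 0.0151 0.2485] F [ 1.5 -1.   0. ]
```

Request:
{"op": "move_arm", "data": {"steps": [{"dp": [-0.179, 0.0983, -0.1], "angular": [0.003, 0.002, 0.097]}, {"dp": [-0.179, 0.0983, -0.15], "angular": [0.003, 0.002, 0.097]}, {"dp": [-0.179, 0.0983, -0.2], "angular": [0.003, 0.002, 0.097]}, {"dp": [-0.179, 0.0983, -0.2357], "angular": [0.003, 0.002, 0.097]}, {"dp": [-0.179, 0.0983, -0.2357], "angular": [0.003, 0.002, 0.097]}, {"dp": [-0.179, 0.0983, -0.2357], "angular": [0.003, 0.002, 0.097]}, {"dp": [-0.179, 0.0983, -0.2357], "angular": [0.003, 0.002, 0.097]}, {"dp": [-0.179, 0.0983, -0.2357], "angular": [0.003, 0.002, 0.097]}], "grip": -0.08}}

```text
clock: 2.2
position: [0.4585, 0.0946, 0.0588]
eef_rot: [-2.044, -2.379, 0.005]
ft_force: [1.1, -0.7, -0.0]
gripper_width: 0.499
```

```bash
python3 -c "
from h import *
grab('wrist','w2')"; python3 go.py 461 93.7 3.5 98.6
```

```text
dp [-0.0012, -0.0004, -0.0711] ang [-0.0001, 0.0008, -0.0003] rows 1.4 clk 2.25 w 0.4837683051236588 pos [0.462  0.094  0.0604] F [ 1.  -0.5  0.9]
```

View pics/w2.png

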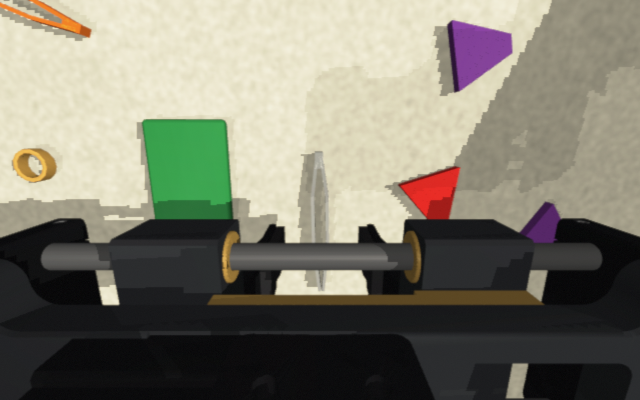

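The tweezers at (320,200) are centred between the fingertips (about 270 and 370). Descending.

Request:
{"op": "move_arm", "data": {"steps": [{"dp": [-0.0012, -0.0004, -0.04], "angular": [0, 0, 0]}, {"dp": [-0.0012, -0.0004, -0.06], "angular": [0, 0, 0]}, {"dp": [-0.0012, -0.0004, -0.0711], "angular": [0, 0, 0]}, {"dp": [-0.0012, -0.0004, -0.0711], "angular": [0, 0, 0]}, {"dp": [-0.0012, -0.0004, -0.0711], "angular": [0, 0, 0]}]}}

```text
clock: 2.67
position: [0.4632, 0.0934, 0.0047]
eef_rot: [2.046, 2.379, 0.005]
ft_force: [-0.5, -0.5, -1.2]
gripper_width: 0.463
```

Request:
{"op": "move_arm", "data": {"steps": [{"dp": [0, 0, 0], "angular": [0, 0, 0]}, {"dp": [0, 0, 0], "angular": [0, 0, 0]}, {"dp": [0, 0, 0], "angular": [0, 0, 0]}, {"dp": [0, 0, 0], "angular": [0, 0, 0]}, {"dp": [0, 0, 0], "angular": [0, 0, 0]}, {"dp": [0, 0, 0], "angular": [0, 0, 0]}], "grip": -1, "force": 15}}

```text
clock: 3.17
position: [0.4633, 0.0934, 0.0051]
eef_rot: [2.046, 2.379, 0.005]
ft_force: [0.0, -0.2, 3.1]
gripper_width: 0.149
```

```bash
python3 go.py 461 93.7 80 97;python3 go.py 499.5 -379.6 80 97
```

```text
dp [-0.0029, 0.0004, 0.0937] ang [0.0, 0.0034, -0.0178] rows 1.8 clk 3.1667 w 0.14908374835362012 pos [0.4633 0.0934 0.0051] F [ 0.  -0.2  3.1]
dp [0.0452, -0.5912, 0.0937] ang [0.0, 0.0034, -0.0178] rows 11.5 clk 3.1667 w 0.14908374835362012 pos [0.4633 0.0934 0.0051] F [ 0.  -0.2  3.1]
```

Request:
{"op": "move_arm", "data": {"steps": [{"dp": [0, 0, 0.05], "angular": [0, 0.003, -0.018]}, {"dp": [0, 0, 0.1], "angular": [0, 0.003, -0.018]}, {"dp": [0.048, -0.591, 0.1], "angular": [0, 0.003, -0.018]}, {"dp": [0.048, -0.591, 0.1], "angular": [0, 0.003, -0.018]}, {"dp": [0.048, -0.591, 0.1], "angular": [0, 0.003, -0.018]}, {"dp": [0.048, -0.591, 0.1], "angular": [0, 0.003, -0.018]}, {"dp": [0.048, -0.591, 0.1], "angular": [0, 0.003, -0.018]}, {"dp": [0.048, -0.591, 0.1], "angular": [0, 0.003, -0.018]}]}}

```text
clock: 3.83
position: [0.483, -0.1576, 0.085]
eef_rot: [-2.082, -2.352, -0.0]
ft_force: [1.3, -0.1, -0.1]
gripper_width: 0.152
```

```bash
python3 go.py 501.8 -379.4 60 97
```

```text
dp [0.0235, -0.2773, -0.0312] ang [-0.0002, 0.0, 0.0001] rows 5.4 clk 3.8333 w 0.15240647063848112 pos [ 0.483  -0.1576  0.085 ] F [ 1.3 -0.1 -0.1]
```

Request:
{"op": "move_arm", "data": {"steps": [{"dp": [0.0235, -0.2773, 0], "angular": [0, 0, 0]}, {"dp": [0.0235, -0.2773, 0], "angular": [0, 0, 0]}, {"dp": [0.0235, -0.2773, 0], "angular": [0, 0, 0]}, {"dp": [0.0235, -0.2773, 0], "angular": [0, 0, 0]}, {"dp": [0.0235, -0.2773, -0.031], "angular": [0, 0, 0]}, {"dp": [0.0235, -0.2773, -0.031], "angular": [0, 0, 0]}, {"dp": [0.0235, -0.2773, -0.031], "angular": [0, 0, 0]}, {"dp": [0.0235, -0.2773, -0.031], "angular": [0, 0, 0]}]}}

```text
clock: 4.5
position: [0.5008, -0.3797, 0.059]
eef_rot: [-2.083, -2.348, -0.001]
ft_force: [-0.7, 0.8, -0.7]
gripper_width: 0.154
```

```bash
python3 -c "
from h import *
grab('wrist','w3')"; python3 go.py 501.8 -379.4 9 97
```

```text
dp [0.0012, -0.0013, -0.063] ang [-0.0018, -0.0011, 0.0007] rows 1.2 clk 4.55 w 0.15339230004472412 pos [ 0.5009 -0.3783  0.0594] F [ 1.1 -0.1 -0.8]
```

View pics/w3.png

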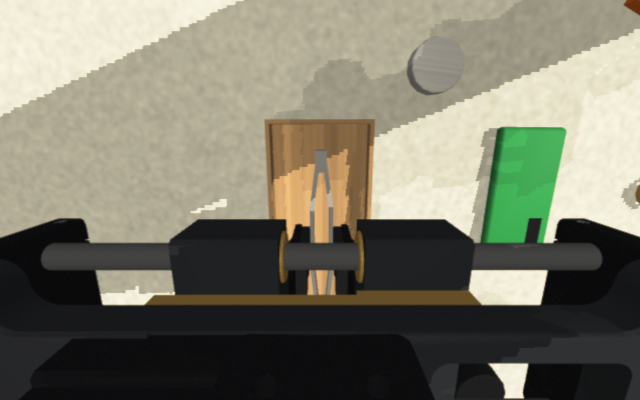

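The tweezers are in line over the tray at (320,200), with tray walls at 267 and 373. Lowering.

Request:
{"op": "move_arm", "data": {"steps": [{"dp": [0.001, -0.001, -0.03], "angular": [0, 0, 0]}, {"dp": [0.001, -0.001, -0.05], "angular": [0, 0, 0]}, {"dp": [0.001, -0.001, -0.063], "angular": [0, 0, 0]}, {"dp": [0.001, -0.001, -0.063], "angular": [0, 0, 0]}, {"dp": [0.001, -0.001, -0.063], "angular": [0, 0, 0]}]}}

```text
clock: 4.97
position: [0.5018, -0.3778, 0.0092]
eef_rot: [-2.078, -2.35, -0.002]
ft_force: [-0.2, 0.5, 0.3]
gripper_width: 0.149
```

Request:
{"op": "move_arm", "data": {"steps": [{"dp": [0, 0, 0], "angular": [0, 0, 0]}, {"dp": [0, 0, 0], "angular": [0, 0, 0]}, {"dp": [0, 0, 0], "angular": [0, 0, 0]}], "grip": -0.4}}

```text
clock: 5.22
position: [0.5023, -0.3779, 0.0102]
eef_rot: [-2.079, -2.352, -0.002]
ft_force: [0.8, -0.1, -0.1]
gripper_width: 0.266
```

Request:
{"op": "move_arm", "data": {"steps": [{"dp": [0, 0, 0.04], "angular": [0, 0, 0]}, {"dp": [0, 0, 0.08], "angular": [0, 0, 0]}, {"dp": [0, 0, 0.12], "angular": [0, 0, 0]}, {"dp": [-0.03, 0.1, 0.15], "angular": [0, 0, 0]}, {"dp": [-0.06, 0.2, 0.15], "angular": [0, 0, 0]}, {"dp": [-0.06, 0.3, 0.15], "angular": [0, 0, 0]}]}}

```text
clock: 5.72
position: [0.4721, -0.2587, 0.1259]
eef_rot: [2.083, 2.351, 0.002]
ft_force: [-0.1, 0.4, 0.1]
gripper_width: 0.305
```

```bash
python3 -c "
from h import *
d=grab('top','t2'); cv2.imwrite('pics/c7.png',cv2.resize(d['pixels'][150:250,400:500],None,fx=5,fy=5,interpolation=cv2.INTER_CUBIC))"; python3 go.py 432 177.6 70 27.2;python3 go.py 432 177.6 70 207.2
```

```text
dp [-0.0443, 0.5319, -0.0684] ang [-0.0099, 0.0002, -0.7766] rows 10.3 clk 5.7667 w 0.3025861169776258 pos [ 0.4675 -0.2479  0.1247] F [-3.9  5.5 -0.1]
dp [-0.0443, 0.5319, -0.0684] ang [-0.0002, -0.0109, 1.2234] rows 10.3 clk 5.7667 w 0.3025861169776258 pos [ 0.4675 -0.2479  0.1247] F [-3.9  5.5 -0.1]
```

View pics/c7.png

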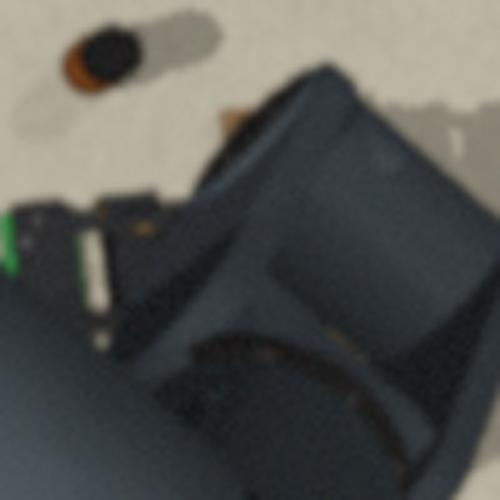

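Request:
{"op": "move_arm", "data": {"steps": [{"dp": [-0.044, 0.532, 0], "angular": [-0.01, 0, -0.776]}, {"dp": [-0.044, 0.532, 0], "angular": [-0.01, 0, -0.776]}, {"dp": [-0.044, 0.532, 0], "angular": [-0.01, 0, -0.776]}, {"dp": [-0.044, 0.532, 0], "angular": [-0.01, 0, -0.776]}, {"dp": [-0.044, 0.532, 0], "angular": [-0.01, 0, -0.776]}, {"dp": [-0.044, 0.532, 0], "angular": [-0.01, 0, -0.776]}, {"dp": [-0.044, 0.532, 0], "angular": [-0.01, 0, -0.776]}, {"dp": [-0.044, 0.532, 0], "angular": [-0.01, 0, -0.776]}], "grip": 0.4}}

```text
clock: 6.43
position: [0.4455, 0.0451, 0.125]
eef_rot: [2.907, 1.192, 0.002]
ft_force: [-0.1, -1.4, 0.5]
gripper_width: 0.689
```

```bash
python3 go.py 432 177.6 70 27.2
```

```text
dp [-0.0168, 0.1657, -0.0688] ang [-0.0002, 0.0008, -0.1934] rows 3.5 clk 6.4333 w 0.6889441322633304 pos [0.4455 0.0451 0.125 ] F [-0.1 -1.4  0.5]
```

Request:
{"op": "move_arm", "data": {"steps": [{"dp": [-0.017, 0.1657, -0.02], "angular": [0, 0, -0.193]}, {"dp": [-0.017, 0.1657, -0.04], "angular": [0, 0, -0.193]}, {"dp": [-0.017, 0.1657, -0.069], "angular": [0, 0, -0.193]}, {"dp": [-0.017, 0.1657, -0.069], "angular": [0, 0, -0.193]}, {"dp": [-0.017, 0.1657, -0.069], "angular": [0, 0, -0.193]}, {"dp": [-0.017, 0.1657, -0.069], "angular": [0, 0, -0.193]}, {"dp": [-0.017, 0.1657, -0.069], "angular": [0, 0, -0.193]}]}}

```text
clock: 7.02
position: [0.4324, 0.1774, 0.0702]
eef_rot: [3.052, 0.741, 0.003]
ft_force: [-0.0, -0.5, 0.9]
gripper_width: 0.694
```

```bash
python3 -c "
from h import *
grab('wrist','w4')
d=grab('top','t3'); cv2.imwrite('pics/c7.png',cv2.resize(d['pixels'][150:250,400:500],None,fx=4,fy=4,interpolation=cv2.INTER_CUBIC))"; python3 go.py 432 177.6 3 27.2
```

```text
dp [-0.0012, 0.0012, -0.0845] ang [-0.0001, 0.002, 0.0006] rows 1.6 clk 7.1167 w 0.70371636740379 pos [0.4329 0.1766 0.0706] F [-0.4  0.5 -0.1]
```

View pics/c7.png

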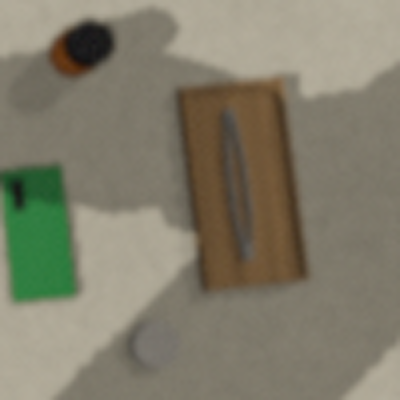

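View pics/w4.png

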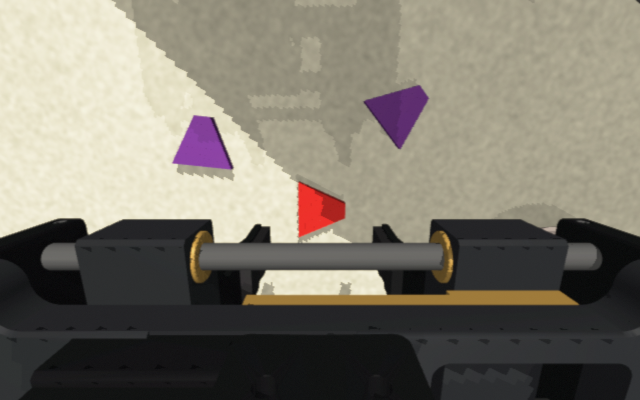

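```bash
python3 -c "
from m import *
d=load('w4')
for c in comps(mask(d['pixels'],'red'),100):
  if c[:,1].max()<260: print(c.min(0),c.max(0),rect(onplane(d,c,.008)))
print(onplane(d,[[299,209],[345,209]],.008))"
```

```text
[298 182] [344 236] (array([431.2, 179.6]), array([45.3, 37.3]), -61.57)
[[0.4153894  0.17165682 0.008     ]
 [0.44843225 0.18872581 0.008     ]]
```

Request:
{"op": "move_arm", "data": {"steps": [{"dp": [-0.0016, 0.0028, -0.045], "angular": [0, 0, 0.008]}, {"dp": [-0.0016, 0.0028, -0.07], "angular": [0, 0, 0.008]}, {"dp": [-0.0016, 0.0028, -0.0845], "angular": [0, 0, 0.008]}, {"dp": [-0.0016, 0.0028, -0.0845], "angular": [0, 0, 0.008]}, {"dp": [-0.0016, 0.0028, -0.0845], "angular": [0, 0, 0.008]}]}}

```text
clock: 7.53
position: [0.4322, 0.1777, 0.0033]
eef_rot: [3.049, 0.753, 0.005]
ft_force: [-0.1, 0.3, 0.1]
gripper_width: 0.7
```

Request:
{"op": "move_arm", "data": {"steps": [{"dp": [0, 0, 0], "angular": [0, 0, 0]}, {"dp": [0, 0, 0], "angular": [0, 0, 0]}, {"dp": [0, 0, 0], "angular": [0, 0, 0]}, {"dp": [0, 0, 0], "angular": [0, 0, 0]}, {"dp": [0, 0, 0], "angular": [0, 0, 0]}], "grip": -1, "force": 15}}

```text
clock: 7.95
position: [0.4326, 0.1778, 0.0039]
eef_rot: [3.049, 0.753, 0.007]
ft_force: [-0.1, -0.8, 4.4]
gripper_width: 0.432
```

```bash
python3 go.py 471.8 388.4 220 27.2
```

```text
dp [0.049, 0.2633, 0.2701] ang [-0.0002, 0.0029, -0.0061] rows 7.3 clk 7.95 w 0.4322816603413616 pos [0.4326 0.1778 0.0039] F [-0.1 -0.8  4.4]
```

Request:
{"op": "move_arm", "data": {"steps": [{"dp": [0, 0, 0.052], "angular": [0, 0.002, 0]}, {"dp": [0, 0, 0.104], "angular": [0, 0.002, 0]}, {"dp": [0, 0, 0.156], "angular": [0, 0.002, 0]}, {"dp": [0, 0.02, 0.208], "angular": [0, 0.002, 0]}, {"dp": [0.01, 0.05, 0.26], "angular": [0, 0.002, 0]}, {"dp": [0.049, 0.263, 0.27], "angular": [0, 0.003, -0.006]}, {"dp": [0.049, 0.263, 0.27], "angular": [0, 0.003, -0.006]}, {"dp": [0.049, 0.263, 0.27], "angular": [0, 0.003, -0.006]}]}}

```text
clock: 8.62
position: [0.462, 0.3368, 0.2166]
eef_rot: [-3.053, -0.738, -0.004]
ft_force: [0.9, -0.3, -0.5]
gripper_width: 0.433
```

Request:
{"op": "move_arm", "data": {"steps": [{"dp": [0.0245, 0.1, 0.005], "angular": [0, 0, 0]}, {"dp": [0.0245, 0.1, 0.005], "angular": [0, 0, 0]}, {"dp": [0.0245, 0.1, 0.005], "angular": [0, 0, 0]}, {"dp": [0.0245, 0.1, 0.005], "angular": [0, 0, 0]}]}}

```text
clock: 8.95
position: [0.4812, 0.4188, 0.2203]
eef_rot: [-3.052, -0.743, -0.004]
ft_force: [-0.2, -0.0, -0.2]
gripper_width: 0.431
```

```bash
python3 -c "
from h import *
grab('wrist','w5')
grab('top','t4')"; python3 go.py 471.8 388.4 121 27.2
```

```text
dp [-0.0108, -0.0343, -0.1236] ang [0.0005, -0.0001, -0.0001] rows 2.5 clk 9.05 w 0.4294261416312756 pos [0.4804 0.4158 0.2199] F [ 0.2  0.3 -1. ]
```

View pics/w5.png

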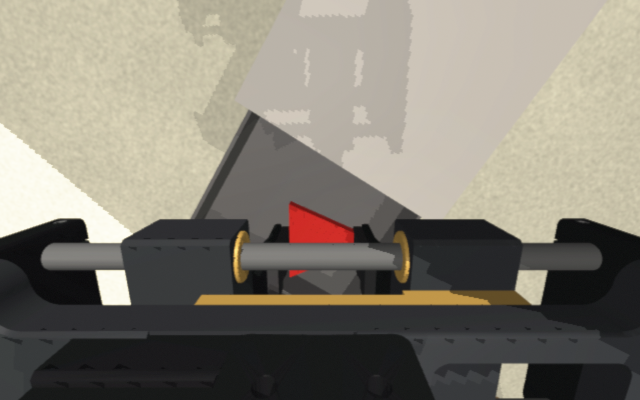

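Request:
{"op": "move_arm", "data": {"steps": [{"dp": [-0.0108, -0.0343, 0], "angular": [0, 0, 0]}, {"dp": [-0.0108, -0.0343, -0.04], "angular": [0, 0, 0]}, {"dp": [-0.0108, -0.0343, -0.08], "angular": [0, 0, 0]}, {"dp": [-0.0108, -0.0343, -0.11], "angular": [0, 0, 0]}, {"dp": [-0.0108, -0.0343, -0.12], "angular": [0, 0, 0]}, {"dp": [-0.0108, -0.0343, -0.12], "angular": [0, 0, 0]}, {"dp": [-0.0108, -0.0343, -0.12], "angular": [0, 0, 0]}]}}

```text
clock: 9.63
position: [0.4721, 0.3876, 0.1244]
eef_rot: [3.053, 0.737, -0.001]
ft_force: [0.4, -0.0, 1.2]
gripper_width: 0.433
```

```bash
python3 -c "
from h import *
grab('wrist','w6')"; python3 go.py 471.8 388.4 121 27.2
```

```text
dp [-0.0012, 0.0002, -0.0053] ang [-0.0002, 0.0012, 0.0005] rows 0.1 clk 9.6833 w 0.4343474316437836 pos [0.4728 0.3883 0.1253] F [ 0.1 -0.3  0.2]
```

View pics/w6.png

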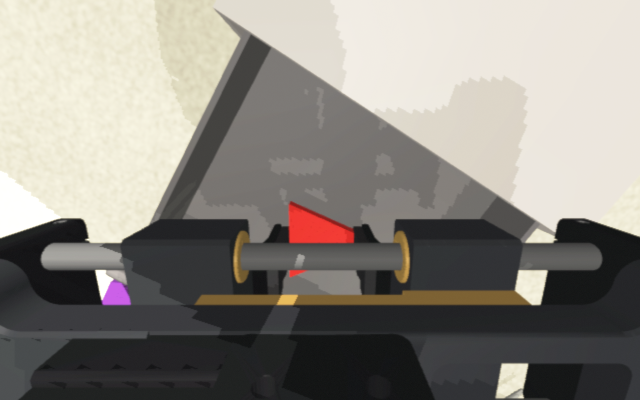

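Request:
{"op": "move_arm", "data": {"steps": [{"dp": [0, 0, -0.003], "angular": [0, 0, 0]}, {"dp": [0, 0, -0.004], "angular": [0, 0, 0]}, {"dp": [0, 0, -0.004], "angular": [0, 0, 0]}]}}

```text
clock: 9.93
position: [0.4733, 0.3886, 0.1232]
eef_rot: [-3.053, -0.738, -0.006]
ft_force: [-0.9, 0.1, 0.7]
gripper_width: 0.433
```

Request:
{"op": "move_arm", "data": {"steps": [{"dp": [0, 0, 0], "angular": [0, 0, 0]}, {"dp": [0, 0, 0], "angular": [0, 0, 0]}, {"dp": [0, 0, 0], "angular": [0, 0, 0]}], "grip": 0.3}}

```text
clock: 10.18
position: [0.4735, 0.3888, 0.1236]
eef_rot: [-3.053, -0.738, -0.007]
ft_force: [-0.2, -0.7, 0.2]
gripper_width: 0.576
```

Request:
{"op": "move_arm", "data": {"steps": [{"dp": [0, 0, 0.04], "angular": [0, 0, 0]}, {"dp": [0, 0, 0.08], "angular": [0, 0, 0]}, {"dp": [0, 0, 0.11], "angular": [0, 0, 0]}, {"dp": [0, 0, 0.11], "angular": [0, 0, 0]}]}}

```text
clock: 10.52
position: [0.4766, 0.3908, 0.2174]
eef_rot: [-3.05, -0.738, -0.025]
ft_force: [1.2, 0.4, 0.0]
gripper_width: 0.649
```

```bash
python3 -c "
from h import *
grab('wrist','w7')"; python3 go.py 452.2 -123.1 60 90
```

```text
dp [-0.0289, -0.6413, -0.1936] ang [-0.0067, 0.0043, 0.6979] rows 12.9 clk 10.5667 w 0.6455900338609548 pos [0.4753 0.39   0.2149] F [-0.4  0.4  0.5]
```

View pics/w7.png

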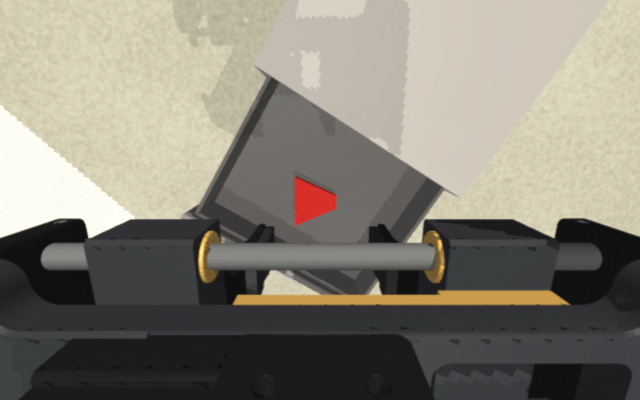

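The red triangle lies flat in the drawer at (315,200). On to the ring.

Request:
{"op": "move_arm", "data": {"steps": [{"dp": [-0.029, -0.641, 0], "angular": [-0.006, 0.004, 0.698]}, {"dp": [-0.029, -0.641, 0], "angular": [-0.006, 0.004, 0.698]}, {"dp": [-0.029, -0.641, 0], "angular": [-0.006, 0.004, 0.698]}, {"dp": [-0.029, -0.641, 0], "angular": [-0.006, 0.004, 0.698]}, {"dp": [-0.029, -0.641, -0.05], "angular": [-0.006, 0.004, 0.698]}, {"dp": [-0.029, -0.641, -0.1], "angular": [-0.006, 0.004, 0.698]}, {"dp": [-0.029, -0.641, -0.15], "angular": [-0.006, 0.004, 0.698]}, {"dp": [-0.029, -0.641, -0.15], "angular": [-0.006, 0.004, 0.698]}], "grip": 0.1}}

```text
clock: 11.23
position: [0.4608, 0.0887, 0.1735]
eef_rot: [-2.409, -2.014, -0.001]
ft_force: [-0.6, 0.1, -0.0]
gripper_width: 0.549
```

```bash
python3 go.py 452.2 -123.1 60 90
```

```text
dp [-0.0108, -0.2647, -0.1419] ang [-0.001, -0.0005, 0.1135] rows 5.8 clk 11.2333 w 0.549366060576325 pos [0.4608 0.0887 0.1735] F [-0.6  0.1 -0. ]
```

Request:
{"op": "move_arm", "data": {"steps": [{"dp": [-0.0108, -0.2647, -0.142], "angular": [0, 0, 0.1135]}, {"dp": [-0.0108, -0.2647, -0.142], "angular": [0, 0, 0.1135]}, {"dp": [-0.0108, -0.2647, -0.142], "angular": [0, 0, 0.1135]}, {"dp": [-0.0108, -0.2647, -0.142], "angular": [0, 0, 0.1135]}, {"dp": [-0.0108, -0.2647, -0.142], "angular": [0, 0, 0.1135]}, {"dp": [-0.0108, -0.2647, -0.142], "angular": [0, 0, 0.1135]}, {"dp": [-0.0108, -0.2647, -0.142], "angular": [0, 0, 0.1135]}, {"dp": [-0.0108, -0.2647, -0.142], "angular": [0, 0, 0.1135]}]}}

```text
clock: 11.9
position: [0.4507, -0.1241, 0.0581]
eef_rot: [-2.222, -2.212, 0.001]
ft_force: [-0.8, 1.2, 0.2]
gripper_width: 0.549
```

```bash
python3 -c "
from m import *
d=grab('wrist','w8')
for c in comps(mask(d['pixels'],'brass'),100):
  if c[:,1].max()<400: print(c.min(0),c.max(0),rect(onplane(d,c,.009)))
"; python3 go.py 452.2 -123.1 3 90
```

```text
[215 230] [552 305] (array([493.9, -71.9]), array([279.4,  65.6]), 89.64)
[213 230] [233 283] (array([ 483.2, -201.9]), array([45.9, 15.3]), -6.09)
[305 201] [337 233] (array([ 450.5, -124.2]), array([25.2, 24.5]), 24.69)
[  0 184] [ 41 236] (array([ 444.2, -357.5]), array([37.7, 34.6]), 7.54)
[216  36] [381  88] (array([ 341.1, -138.2]), array([113.4,  15.1]), 76.27)
dp [0.0018, -0.0004, -0.0698] ang [-0.0022, -0.0027, 0.0014] rows 1.3 clk 11.95 w 0.5496866317357837 pos [ 0.4507 -0.1228  0.0588] F [ 0.1  0.5 -0.2]
```

View pics/w8.png

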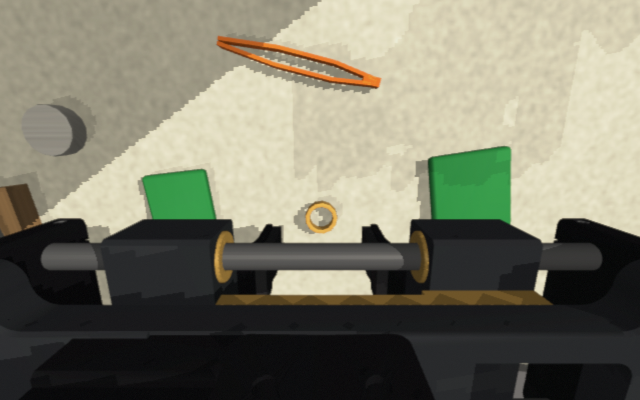

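Request:
{"op": "move_arm", "data": {"steps": [{"dp": [0.0005, -0.001, -0.04], "angular": [-0.002, -0.003, 0]}, {"dp": [0.0005, -0.001, -0.06], "angular": [-0.002, -0.003, 0]}, {"dp": [0.0005, -0.001, -0.07], "angular": [-0.002, -0.003, 0]}, {"dp": [0.0005, -0.001, -0.07], "angular": [-0.002, -0.003, 0]}, {"dp": [0.0005, -0.001, -0.07], "angular": [-0.002, -0.003, 0]}]}}

```text
clock: 12.37
position: [0.4511, -0.1224, 0.0032]
eef_rot: [-2.221, -2.221, -0.001]
ft_force: [0.4, 0.5, -0.1]
gripper_width: 0.548
```

Request:
{"op": "move_arm", "data": {"steps": [{"dp": [0, 0, 0], "angular": [0, 0, 0]}, {"dp": [0, 0, 0], "angular": [0, 0, 0]}, {"dp": [0, 0, 0], "angular": [0, 0, 0]}, {"dp": [0, 0, 0], "angular": [0, 0, 0]}, {"dp": [0, 0, 0], "angular": [0, 0, 0]}], "grip": -1, "force": 12}}

```text
clock: 12.78
position: [0.4515, -0.1226, 0.0037]
eef_rot: [2.221, 2.221, 0.001]
ft_force: [0.7, 1.2, 3.3]
gripper_width: 0.274
```

```bash
python3 go.py 623.5 208 90 90
```

```text
dp [0.215, 0.4132, 0.1078] ang [-0.0001, 0.0007, 0.0002] rows 9.2 clk 12.7833 w 0.273695853103673 pos [ 0.4515 -0.1226  0.0037] F [0.7 1.2 3.3]
```

Request:
{"op": "move_arm", "data": {"steps": [{"dp": [0, 0, 0.05], "angular": [0, 0, 0]}, {"dp": [0, 0, 0.1], "angular": [0, 0, 0]}, {"dp": [0.215, 0.413, 0.13], "angular": [0, 0, 0]}, {"dp": [0.215, 0.413, 0.13], "angular": [0, 0, 0]}, {"dp": [0.215, 0.413, 0.13], "angular": [0, 0, 0]}, {"dp": [0.215, 0.413, 0.13], "angular": [0, 0, 0]}, {"dp": [0.215, 0.413, 0.13], "angular": [0, 0, 0]}, {"dp": [0.215, 0.413, 0.13], "angular": [0, 0, 0]}]}}

```text
clock: 13.45
position: [0.567, 0.1006, 0.1002]
eef_rot: [2.221, 2.22, 0.001]
ft_force: [0.7, -0.7, -0.7]
gripper_width: 0.278
```

```bash
python3 go.py 623.5 208 60 90
```

```text
dp [0.0706, 0.1343, -0.0503] ang [-0.0, 0.0007, 0.0003] rows 3.1 clk 13.45 w 0.2780104311435479 pos [0.567  0.1006 0.1002] F [ 0.7 -0.7 -0.7]
```

Request:
{"op": "move_arm", "data": {"steps": [{"dp": [0.0706, 0.1343, 0], "angular": [0, 0, 0]}, {"dp": [0.0706, 0.1343, -0.02], "angular": [0, 0, 0]}, {"dp": [0.0706, 0.1343, -0.05], "angular": [0, 0, 0]}, {"dp": [0.0706, 0.1343, -0.05], "angular": [0, 0, 0]}, {"dp": [0.0706, 0.1343, -0.05], "angular": [0, 0, 0]}, {"dp": [0.0706, 0.1343, -0.05], "angular": [0, 0, 0]}]}}

```text
clock: 13.95
position: [0.6221, 0.2076, 0.0593]
eef_rot: [-2.22, -2.221, 0.003]
ft_force: [0.4, 0.4, -0.3]
gripper_width: 0.274
```

```bash
python3 -c "
from m import *
d=grab('wrist','w9')
";python3 go.py 623.5 208 9.5 90
```

```text
dp [0.0012, 0.0014, -0.0633] ang [0.0005, -0.0005, 0.0006] rows 1.2 clk 14.0 w 0.27646372071140324 pos [0.6226 0.2069 0.0602] F [ 0.5 -0.3  0.2]
```

View pics/w9.png

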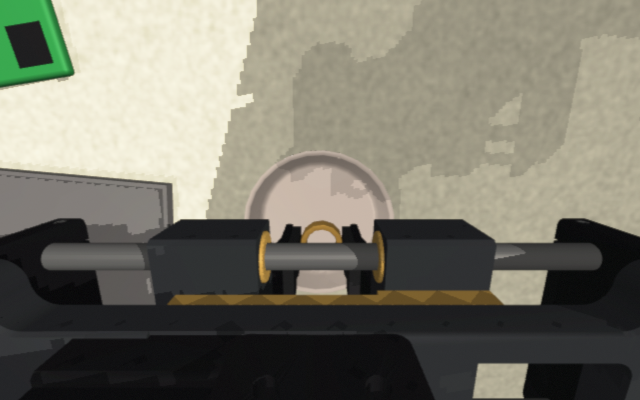

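Request:
{"op": "move_arm", "data": {"steps": [{"dp": [0.001, 0.001, -0.03], "angular": [0, 0, 0]}, {"dp": [0.001, 0.001, -0.05], "angular": [0, 0, 0]}, {"dp": [0.001, 0.001, -0.063], "angular": [0, 0, 0]}, {"dp": [0.001, 0.001, -0.063], "angular": [0, 0, 0]}, {"dp": [0.001, 0.001, -0.063], "angular": [0, 0, 0]}]}}

```text
clock: 14.42
position: [0.6233, 0.2064, 0.0103]
eef_rot: [-2.224, -2.219, 0.002]
ft_force: [-0.3, -0.1, 0.5]
gripper_width: 0.279
```

Request:
{"op": "move_arm", "data": {"steps": [{"dp": [0, 0, 0], "angular": [0, 0, 0]}, {"dp": [0, 0, 0], "angular": [0, 0, 0]}, {"dp": [0, 0, 0], "angular": [0, 0, 0]}], "grip": -0.2}}

```text
clock: 14.67
position: [0.624, 0.2063, 0.0115]
eef_rot: [2.224, 2.218, -0.0]
ft_force: [0.1, -0.3, 0.1]
gripper_width: 0.382
```

Request:
{"op": "move_arm", "data": {"steps": [{"dp": [0, 0, 0.04], "angular": [0, 0, 0]}, {"dp": [0, 0, 0.08], "angular": [0, 0, 0]}, {"dp": [0, 0, 0.12], "angular": [0, 0, 0]}, {"dp": [0, 0, 0.14], "angular": [0, 0, 0]}]}}

```text
clock: 15.0
position: [0.6262, 0.2068, 0.1282]
eef_rot: [2.221, 2.215, 0.009]
ft_force: [1.4, -0.0, 0.7]
gripper_width: 0.403
```

```bash
python3 -c "
from m import *
d=grab('wrist','w10')
";python3 go.py 462.9 -5.2 65 98.4
```

```text
dp [-0.206, -0.2654, -0.082] ang [-0.0012, 0.0075, 0.0948] rows 6.6 clk 15.05 w 0.39807647529746787 pos [0.6277 0.2071 0.1306] F [1.5 0.1 2. ]
```

View pics/w10.png

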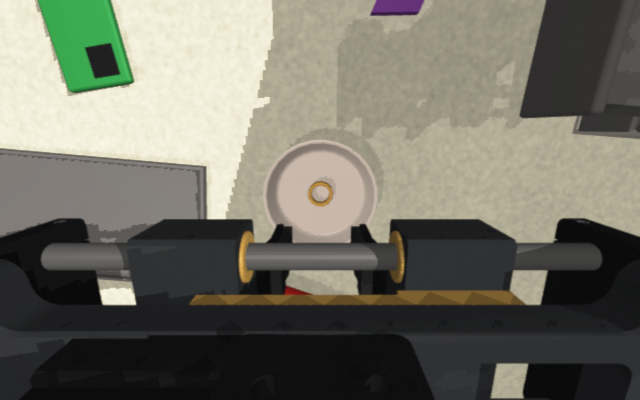

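The ring lies in the dish at (320,193). Next, the large cover.

Request:
{"op": "move_arm", "data": {"steps": [{"dp": [-0.206, -0.2654, 0], "angular": [0, 0.007, 0.095]}, {"dp": [-0.206, -0.2654, 0], "angular": [0, 0.007, 0.095]}, {"dp": [-0.206, -0.2654, 0], "angular": [0, 0.007, 0.095]}, {"dp": [-0.206, -0.2654, -0.03], "angular": [0, 0.007, 0.095]}, {"dp": [-0.206, -0.2654, -0.06], "angular": [0, 0.007, 0.095]}, {"dp": [-0.206, -0.2654, -0.082], "angular": [0, 0.007, 0.095]}, {"dp": [-0.206, -0.2654, -0.082], "angular": [0, 0.007, 0.095]}, {"dp": [-0.206, -0.2654, -0.082], "angular": [0, 0.007, 0.095]}], "grip": 1}}

```text
clock: 15.72
position: [0.4571, -0.007, 0.0627]
eef_rot: [-2.051, -2.367, 0.005]
ft_force: [-0.2, -0.1, 0.0]
gripper_width: 0.92
```

```bash
python3 -c "
from m import *
d=grab('wrist','w11')
";python3 go.py 462.9 -5.2 3.5 98.4
```

```text
dp [0.0037, 0.0013, -0.0754] ang [-0.0021, -0.003, 0.0024] rows 1.4 clk 15.7667 w 0.9453457621321428 pos [ 0.46   -0.0062  0.0638] F [ 0.2 -0.   0.1]
```

View pics/w11.png

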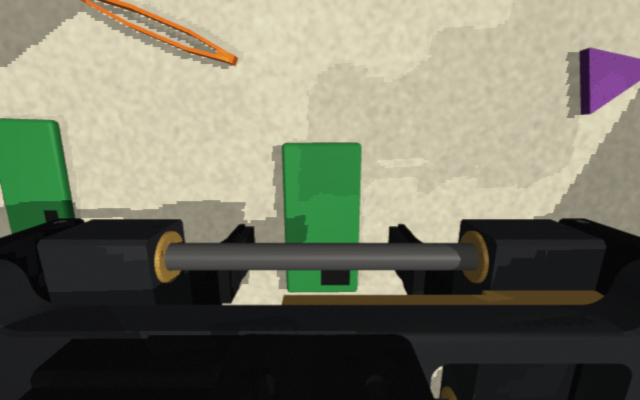

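```bash
python3 -c "
from m import *
d=load('w11')
m=mask(d['pixels'],'green'); m[238:]=0
for c in comps(m,300): print(c.min(0),c.max(0),rect(onplane(d,c,.009)))
print(onplane(d,[[283,143],[361,143],[288,291],[358,291]],.009))
"
```

```text
[282 143] [360 237] (array([438.1,  -9.2]), array([73.6, 58. ]), 8.36)
[  0 119] [ 73 233] (array([ 459.4, -227. ]), array([87.2, 52.9]), 6.45)
[[ 0.4056893  -0.04243864  0.009     ]
 [ 0.39747718  0.01450919  0.009     ]
 [ 0.52553332 -0.02466223  0.009     ]
 [ 0.51737092  0.03321458  0.009     ]]
```

Request:
{"op": "move_arm", "data": {"steps": [{"dp": [0.003, 0.0015, -0.04], "angular": [-0.002, -0.003, 0.002]}, {"dp": [0.003, 0.0015, -0.06], "angular": [-0.002, -0.003, 0.002]}, {"dp": [0.003, 0.0015, -0.075], "angular": [-0.002, -0.003, 0.002]}, {"dp": [0.003, 0.0015, -0.075], "angular": [-0.002, -0.003, 0.002]}, {"dp": [0.003, 0.0015, -0.075], "angular": [-0.002, -0.003, 0.002]}]}}

```text
clock: 16.18
position: [0.4634, -0.0045, 0.0038]
eef_rot: [2.052, 2.378, 0.001]
ft_force: [1.0, 0.3, 0.2]
gripper_width: 0.998
```

Request:
{"op": "move_arm", "data": {"steps": [{"dp": [0, 0, 0], "angular": [0, 0, 0]}, {"dp": [0, 0, 0], "angular": [0, 0, 0]}, {"dp": [0, 0, 0], "angular": [0, 0, 0]}, {"dp": [0, 0, 0], "angular": [0, 0, 0]}, {"dp": [0, 0, 0], "angular": [0, 0, 0]}], "grip": -1, "force": 25}}

```text
clock: 16.6
position: [0.4637, -0.0045, 0.0044]
eef_rot: [2.051, 2.378, 0.002]
ft_force: [0.4, -1.2, 0.3]
gripper_width: 0.708
```

```bash
python3 go.py 656.5 2.5 80 -4.9
```

```text
dp [0.241, 0.0087, 0.0945] ang [0.0011, 0.0007, -1.1482] rows 5.0 clk 16.6 w 0.7082771235079608 pos [ 0.4637 -0.0045  0.0044] F [ 0.4 -1.2  0.3]
```

Request:
{"op": "move_arm", "data": {"steps": [{"dp": [0, 0, 0], "angular": [0, 0, 0]}, {"dp": [0, 0, 0], "angular": [0, 0, 0]}, {"dp": [0, 0, 0.04], "angular": [0, 0, 0]}, {"dp": [0, 0, 0.08], "angular": [0, 0, 0]}, {"dp": [0, 0, 0.1], "angular": [0, 0, 0]}]}}

```text
clock: 17.02
position: [0.4642, -0.0046, 0.0862]
eef_rot: [2.05, 2.377, 0.003]
ft_force: [1.1, -0.0, -0.9]
gripper_width: 0.685
```

```bash
python3 go.py 656.5 2.5 80 -4.9
```

```text
dp [0.2403, 0.0089, -0.0077] ang [0.0022, 0.0011, -1.1482] rows 4.6 clk 17.0167 w 0.6847049382132961 pos [ 0.4642 -0.0046  0.0862] F [ 1.1 -0.  -0.9]
```

Request:
{"op": "move_arm", "data": {"steps": [{"dp": [0.03, 0, 0], "angular": [0, 0, -0.08]}, {"dp": [0.06, 0, 0], "angular": [0, 0, -0.16]}, {"dp": [0.09, 0, 0], "angular": [0, 0, -0.24]}, {"dp": [0.12, 0.004, 0], "angular": [0, 0, -0.31]}, {"dp": [0.15, 0.008, 0], "angular": [0, 0, -0.39]}, {"dp": [0.18, 0.008, 0], "angular": [0, 0, -0.46]}, {"dp": [0.21, 0.009, 0], "angular": [0, 0, -0.54]}, {"dp": [0.24, 0.009, 0], "angular": [0, 0, -0.62]}]}}

```text
clock: 17.68
position: [0.6567, 0.0029, 0.0859]
eef_rot: [2.927, 1.134, -0.001]
ft_force: [-1.0, -0.5, -0.1]
gripper_width: 0.681
```

```bash
python3 go.py 656.5 2.5 70 -4.9
```

```text
dp [-0.0002, -0.0004, -0.0198] ang [0.0017, -0.0007, -0.5252] rows 0.4 clk 17.6833 w 0.6807524498668408 pos [0.6567 0.0029 0.0859] F [-1.  -0.5 -0.1]
```

Request:
{"op": "move_arm", "data": {"steps": [{"dp": [0, 0, 0], "angular": [0, 0, -0.08]}, {"dp": [0, 0, 0], "angular": [0, 0, -0.16]}, {"dp": [0, 0, 0], "angular": [0, 0, -0.24]}, {"dp": [0, 0, 0], "angular": [0, 0, -0.32]}, {"dp": [0, 0, 0], "angular": [0, 0, -0.4]}, {"dp": [0, 0, 0], "angular": [0, 0, -0.48]}, {"dp": [0, 0, -0.01], "angular": [0, 0, -0.525]}, {"dp": [0, 0, -0.02], "angular": [0, 0, -0.525]}]}}

```text
clock: 18.35
position: [0.6567, 0.0028, 0.0697]
eef_rot: [3.137, -0.136, -0.002]
ft_force: [-0.5, -0.9, -1.7]
gripper_width: 0.687
```

```bash
python3 -c "
from m import *
d=grab('wrist','w12')
d=grab('side','s12')
";python3 go.py 656.5 2.5 20 -4.9
```

```text
dp [0.002, -0.0007, -0.0599] ang [0.0008, -0.004, -0.0015] rows 1.1 clk 18.45 w 0.6827159693839929 pos [0.6549 0.0031 0.0679] F [-0.6 -0.5 -0.4]
```

View pics/w12.png

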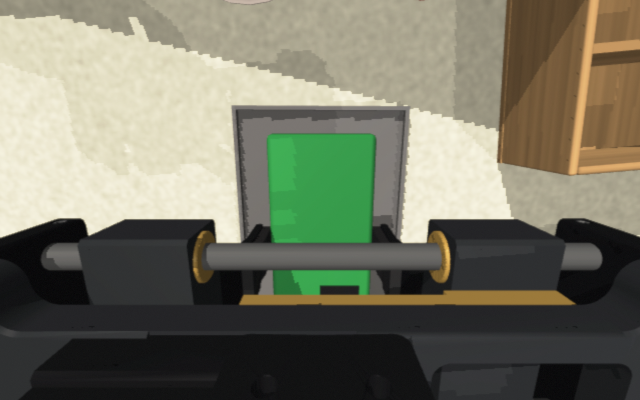

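View pics/s12.png

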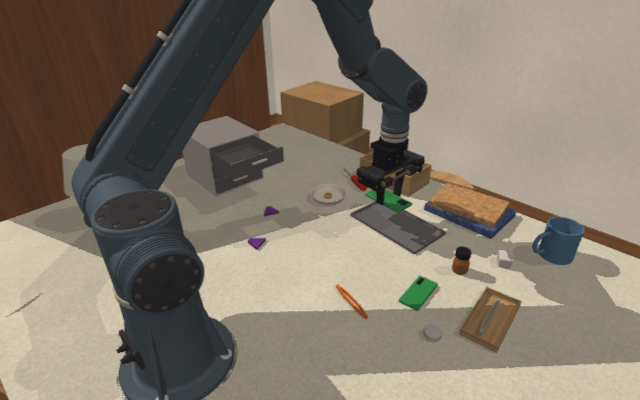

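Cover (267–376) is centred between the tray walls (234–408) and square to them. Lowering.

Request:
{"op": "move_arm", "data": {"steps": [{"dp": [0.002, 0, -0.03], "angular": [0, -0.003, 0]}, {"dp": [0.002, 0, -0.055], "angular": [0, -0.003, 0]}, {"dp": [0.002, 0, -0.07], "angular": [0, -0.003, 0]}, {"dp": [0.002, 0, -0.0745], "angular": [0, -0.003, 0]}, {"dp": [0.002, 0, -0.0745], "angular": [0, -0.003, 0]}, {"dp": [0.002, 0, -0.0745], "angular": [0, -0.003, 0]}]}}

```text
clock: 18.95
position: [0.6567, 0.003, 0.0085]
eef_rot: [3.138, -0.129, -0.002]
ft_force: [-0.8, -0.3, -1.2]
gripper_width: 0.683
```

Request:
{"op": "move_arm", "data": {"steps": [{"dp": [0, 0, 0], "angular": [0, 0, 0]}, {"dp": [0, 0, 0], "angular": [0, 0, 0]}, {"dp": [0, 0, 0], "angular": [0, 0, 0]}], "grip": 0.75}}

```text
clock: 19.2
position: [0.6571, 0.0029, 0.0089]
eef_rot: [3.137, -0.129, -0.001]
ft_force: [0.5, -1.2, -0.5]
gripper_width: 0.824
```

Request:
{"op": "move_arm", "data": {"steps": [{"dp": [0, 0, 0.04], "angular": [0, 0, 0]}, {"dp": [0, 0, 0.08], "angular": [0, 0, 0]}, {"dp": [0, 0, 0.12], "angular": [0, 0, 0]}, {"dp": [0, 0, 0.12], "angular": [0, 0, 0]}]}}

```text
clock: 19.53
position: [0.662, 0.0023, 0.1121]
eef_rot: [3.136, -0.128, 0.02]
ft_force: [1.7, -0.1, 0.6]
gripper_width: 0.871
```

```bash
python3 -c "
from m import *
d=grab('wrist','w13')
";python3 go.py 465.8 -227.4 65 96.4; python3 go.py 465.8 -227.4 65 -83.6
```

```text
dp [-0.2433, -0.2874, -0.0556] ang [-0.0037, 0.0059, 1.1232] rows 7.3 clk 19.5833 w 0.8731965358823822 pos [0.6604 0.0025 0.1095] F [-1.3 -0.2  0.3]
dp [-0.2433, -0.2874, -0.0556] ang [0.0056, 0.0035, -0.8768] rows 7.3 clk 19.5833 w 0.8731965358823822 pos [0.6604 0.0025 0.1095] F [-1.3 -0.2  0.3]
```

View pics/w13.png

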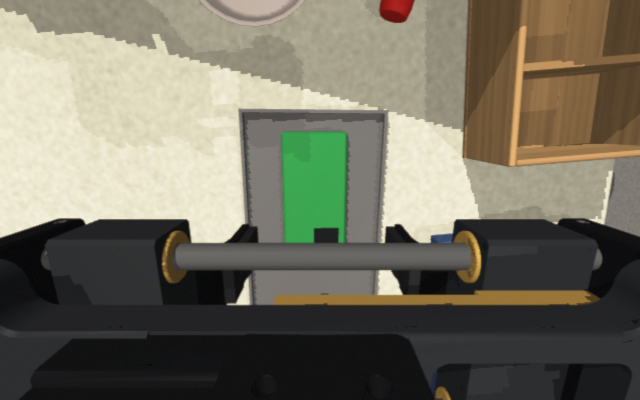

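Request:
{"op": "move_arm", "data": {"steps": [{"dp": [-0.05, -0.02, 0.01], "angular": [0.005, 0.003, -0.08]}, {"dp": [-0.1, -0.06, 0.01], "angular": [0.005, 0.003, -0.16]}, {"dp": [-0.14, -0.1, 0.01], "angular": [0.005, 0.003, -0.24]}, {"dp": [-0.18, -0.14, 0.01], "angular": [0.005, 0.003, -0.32]}, {"dp": [-0.21, -0.18, 0.01], "angular": [0.005, 0.003, -0.4]}, {"dp": [-0.24, -0.22, 0], "angular": [0.005, 0.003, -0.48]}, {"dp": [-0.243, -0.26, 0], "angular": [0.005, 0.003, -0.56]}, {"dp": [-0.243, -0.287, 0], "angular": [0.005, 0.003, -0.64]}], "grip": 0.75}}

```text
clock: 20.25
position: [0.4625, -0.2289, 0.1083]
eef_rot: [-2.686, 1.629, 0.003]
ft_force: [-0.2, 0.1, -0.4]
gripper_width: 0.875
```

```bash
python3 go.py 465.8 -227.4 65 -83.6; python3 -c "
from m import *
d=load('w13')
m=mask(d['pixels'],'green')
for c in comps(m,300): print(c.min(0),c.max(0),rect(onplane(d,c,.012)))
P=onplane(d,[[281,132],[346,132],[345,226]],.012);print(P)
P=onplane(d,[[240,110],[387,110]],.009);print(P)
"
```

```text
dp [0.0041, 0.0019, -0.0541] ang [-0.0011, -0.0009, -0.2348] rows 1.0 clk 20.25 w 0.8748217930266474 pos [ 0.4625 -0.2289  0.1083] F [-0.2  0.1 -0.4]
[281 132] [346 242] (array([657.7,  13.3]), array([104.3,  58.8]), 85.35)
[[ 0.63294306  0.06763939  0.012     ]
 [ 0.69029239  0.06297564  0.012     ]
 [ 0.68406535 -0.02466072  0.012     ]]
[[0.59892962 0.08920672 0.009     ]
 [0.72779605 0.07883412 0.009     ]]
```

Request:
{"op": "move_arm", "data": {"steps": [{"dp": [0.004, 0.002, 0], "angular": [0, 0, -0.08]}, {"dp": [0.004, 0.002, -0.02], "angular": [0, 0, -0.16]}, {"dp": [0.004, 0.002, -0.04], "angular": [-0.001, -0.001, -0.235]}, {"dp": [0.004, 0.002, -0.054], "angular": [-0.001, -0.001, -0.235]}, {"dp": [0.004, 0.002, -0.054], "angular": [-0.001, -0.001, -0.235]}, {"dp": [0.004, 0.002, -0.054], "angular": [-0.001, -0.001, -0.235]}]}}

```text
clock: 20.75
position: [0.4648, -0.2267, 0.0641]
eef_rot: [2.342, -2.094, -0.005]
ft_force: [0.1, 0.0, 0.0]
gripper_width: 0.874
```

```bash
python3 -c "
from m import *
d=grab('wrist','w14')
m=mask(d['pixels'],'green')
for c in comps(m,300): print(c.min(0),c.max(0),rect(onplane(d,c,.009)))
";python3 go.py 465.8 -227.4 3.5 -83.6
```

```text
[295 151] [355 242] (array([ 478.2, -228. ]), array([72.6, 46.2]), 6.45)
dp [0.0005, -0.0004, -0.0766] ang [-0.0005, -0.0005, -0.0001] rows 1.5 clk 20.8 w 0.8755298838189893 pos [ 0.4654 -0.2271  0.0648] F [0.1 0.  0.6]
```

View pics/w14.png

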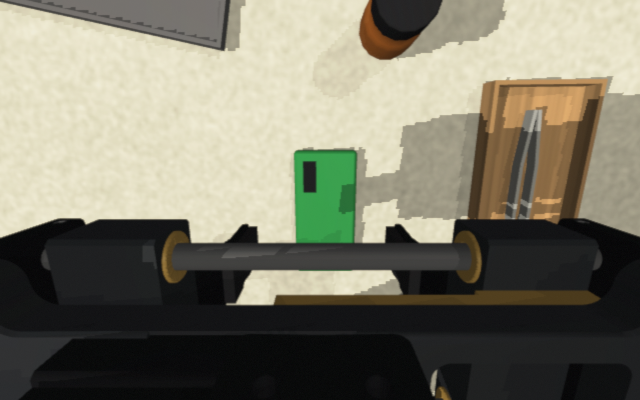

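Request:
{"op": "move_arm", "data": {"steps": [{"dp": [0, -0.0015, -0.04], "angular": [0, 0, 0]}, {"dp": [0, -0.0015, -0.06], "angular": [0, 0, 0]}, {"dp": [0, -0.0015, -0.0765], "angular": [0, 0, 0]}, {"dp": [0, -0.0015, -0.0765], "angular": [0, 0, 0]}, {"dp": [0, -0.0015, -0.0765], "angular": [0, 0, 0]}]}}

```text
clock: 21.22
position: [0.4655, -0.2282, 0.0037]
eef_rot: [-2.343, 2.093, 0.002]
ft_force: [-0.2, 0.3, 0.7]
gripper_width: 0.874
```

Request:
{"op": "move_arm", "data": {"steps": [{"dp": [0, 0, 0], "angular": [0, 0, 0]}, {"dp": [0, 0, 0], "angular": [0, 0, 0]}, {"dp": [0, 0, 0], "angular": [0, 0, 0]}, {"dp": [0, 0, 0], "angular": [0, 0, 0]}, {"dp": [0, 0, 0], "angular": [0, 0, 0]}, {"dp": [0, 0, 0], "angular": [0, 0, 0]}, {"dp": [0, 0, 0], "angular": [0, 0, 0]}], "grip": -1, "force": 30}}

```text
clock: 21.8
position: [0.4658, -0.2284, 0.0042]
eef_rot: [-2.343, 2.093, 0.001]
ft_force: [-0.6, 0.2, 4.4]
gripper_width: 0.545
```

Request:
{"op": "move_arm", "data": {"steps": [{"dp": [0, 0, 0.04], "angular": [0, 0, 0]}, {"dp": [0, 0, 0.08], "angular": [0, 0, 0]}, {"dp": [0, 0, 0.12], "angular": [0, 0, 0]}, {"dp": [0, 0, 0.14], "angular": [0, 0, 0]}]}}

```text
clock: 22.13
position: [0.4668, -0.2292, 0.1191]
eef_rot: [-2.342, 2.093, -0.006]
ft_force: [1.2, -0.7, -0.2]
gripper_width: 0.541
```

```bash
python3 go.py 649.5 -78 80 -4.9; python3 go.py 649.5 -78 60 -4.9 7.4
```

```text
dp [0.2283, 0.189, -0.0489] ang [-0.0002, 0.0025, 0.874] rows 5.8 clk 22.1333 w 0.5408013937323783 pos [ 0.4668 -0.2292  0.1191] F [ 1.2 -0.7 -0.2]
dp [0.2283, 0.189, -0.0739] ang [0.0636, -0.0596, 0.8728] rows 5.9 clk 22.1333 w 0.5408013937323783 pos [ 0.4668 -0.2292  0.1191] F [ 1.2 -0.7 -0.2]
```

Request:
{"op": "move_arm", "data": {"steps": [{"dp": [0.02, 0.03, 0], "angular": [0, 0, 0.08]}, {"dp": [0.05, 0.07, 0], "angular": [0, 0, 0.16]}, {"dp": [0.08, 0.1, 0], "angular": [0, 0, 0.24]}, {"dp": [0.11, 0.13, 0], "angular": [0, 0, 0.32]}, {"dp": [0.14, 0.15, 0], "angular": [0, 0, 0.4]}, {"dp": [0.17, 0.17, 0], "angular": [0, 0, 0.48]}, {"dp": [0.2, 0.18, 0], "angular": [0, 0, 0.56]}, {"dp": [0.228, 0.189, 0], "angular": [0, 0, 0.64]}]}}

```text
clock: 22.8
position: [0.65, -0.0763, 0.1187]
eef_rot: [-3.06, 0.702, -0.003]
ft_force: [-0.3, -0.1, 0.3]
gripper_width: 0.541
```

```bash
python3 go.py 649.5 -78 60 -4.9 7.4
```

```text
dp [-0.0006, -0.0022, -0.0734] ang [0.0783, -0.0205, 0.2323] rows 1.4 clk 22.8 w 0.541297099269611 pos [ 0.65   -0.0763  0.1187] F [-0.3 -0.1  0.3]
```

Request:
{"op": "move_arm", "data": {"steps": [{"dp": [-0.0006, -0.002, 0], "angular": [0.025, -0.006, 0.075]}, {"dp": [-0.0006, -0.002, -0.02], "angular": [0.05, -0.013, 0.15]}, {"dp": [-0.0006, -0.002, -0.04], "angular": [0.075, -0.02, 0.22]}, {"dp": [-0.0006, -0.002, -0.06], "angular": [0.0783, -0.0205, 0.2323]}, {"dp": [-0.0006, -0.002, -0.0734], "angular": [0.0783, -0.0205, 0.2323]}, {"dp": [-0.0006, -0.002, -0.0734], "angular": [0.0783, -0.0205, 0.2323]}, {"dp": [-0.0006, -0.002, -0.0734], "angular": [0.0783, -0.0205, 0.2323]}, {"dp": [-0.0006, -0.002, -0.0734], "angular": [0.0783, -0.0205, 0.2323]}]}}

```text
clock: 23.47
position: [0.65, -0.0777, 0.0606]
eef_rot: [-3.01, 0.129, -0.01]
ft_force: [-0.7, -0.4, -0.8]
gripper_width: 0.543
```

```bash
python3 -c "
from m import *
d=grab('wrist','w15')
d=grab('side','s15'); cv2.imwrite('pics/c15.png',cv2.resize(d['pixels'][140:270,320:480],None,fx=4.5,fy=4.5,interpolation=cv2.INTER_CUBIC))
";python3 go.py 649.5 -78 14 -4.9 7.4
```

```text
dp [-0.001, -0.0003, -0.059] ang [0.0005, 0.0013, -0.0002] rows 1.1 clk 23.5667 w 0.5416390491362963 pos [ 0.6503 -0.0778  0.0612] F [-0.1  0.2 -1. ]
```

View pics/w15.png

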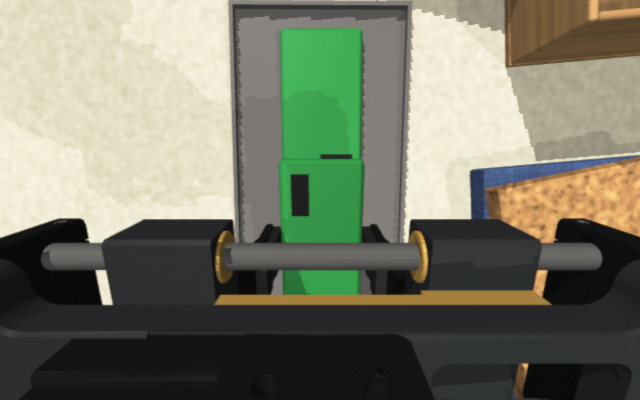

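View pics/c15.png

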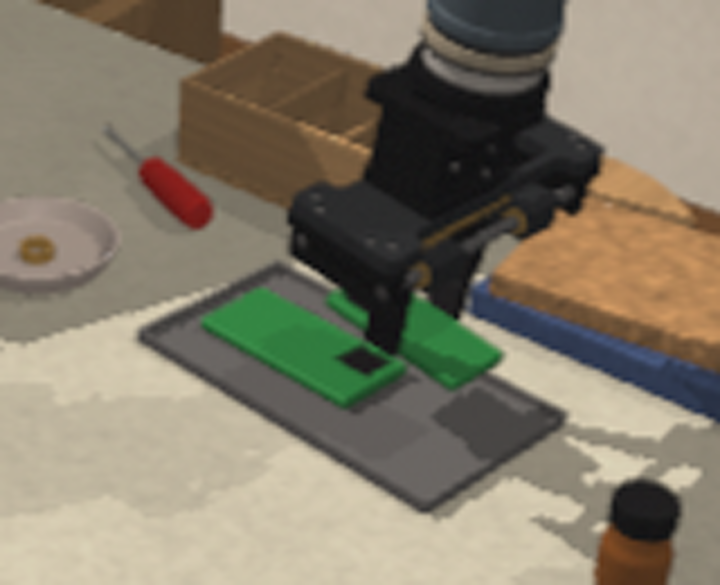

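Tilt is in the right direction: the lap end is up, over the large cover. Lowering.

Request:
{"op": "move_arm", "data": {"steps": [{"dp": [-0.001, 0, -0.025], "angular": [0, 0.001, 0]}, {"dp": [-0.001, 0, -0.045], "angular": [0, 0.001, 0]}, {"dp": [-0.001, 0, -0.055], "angular": [0, 0.001, 0]}, {"dp": [-0.001, 0, -0.058], "angular": [0, 0.001, 0]}, {"dp": [-0.001, 0, -0.059], "angular": [0, 0.001, 0]}, {"dp": [-0.001, 0, -0.059], "angular": [0, 0.001, 0]}]}}

```text
clock: 24.07
position: [0.6501, -0.0779, 0.0146]
eef_rot: [-3.011, 0.128, -0.011]
ft_force: [-0.6, -1.2, 0.1]
gripper_width: 0.542
```

```bash
python3 -c "
from m import *
d=grab('wrist','w16')
d=grab('side','s16'); cv2.imwrite('pics/c16.png',cv2.resize(d['pixels'][140:270,320:480],None,fx=4.5,fy=4.5,interpolation=cv2.INTER_CUBIC))
";python3 go.py 649.5 -78 14 -4.9 7.4
```

```text
dp [-0.001, 0.0, -0.0012] ang [0.0009, 0.0014, -0.0002] rows 0.0 clk 24.1667 w 0.5439405495160473 pos [ 0.6503 -0.078   0.015 ] F [ 0.1  0.1 -0.3]
```

View pics/w16.png

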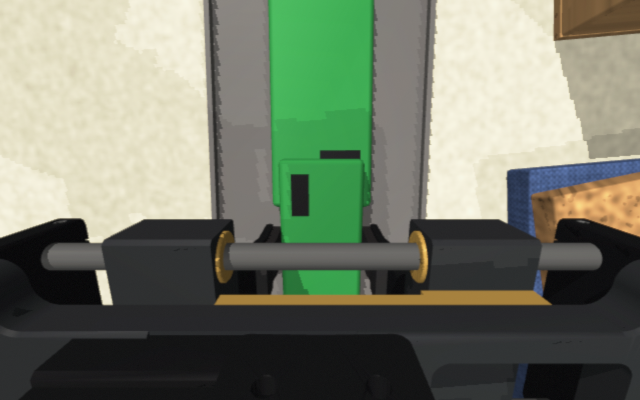

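View pics/c16.png

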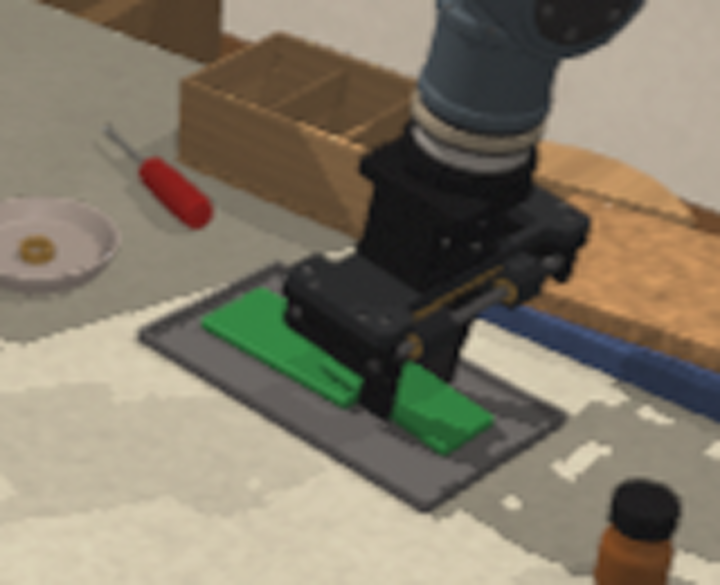

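```bash
python3 -c "
from m import *
d=load('w16')
a=onplane(d,[[320,160]],.025)[0];b=onplane(d,[[272,205],[370,204]],.012)
print(a,b,a[1]-b[:,1].mean())
t=grab('top','t16'); cv2.imwrite('pics/c17.png',cv2.resize(t['pixels'][100:190,280:440],None,fx=4.8,fy=4.8,interpolation=cv2.INTER_CUBIC))
"
```

```text
[ 0.65359035 -0.02992123  0.025     ] [[ 0.6225254  -0.05386682  0.012     ]
 [ 0.68130413 -0.05823538  0.012     ]] 0.026129862447060573
```

View pics/c17.png

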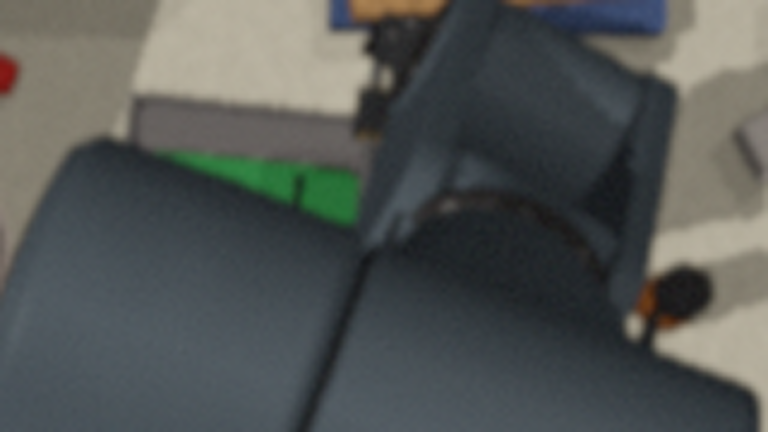

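Request:
{"op": "move_arm", "data": {"steps": [{"dp": [-0.001, 0.002, 0], "angular": [0, 0, 0]}, {"dp": [-0.001, 0.002, -0.0012], "angular": [0, 0, 0]}, {"dp": [-0.001, 0.002, -0.0012], "angular": [0, 0, 0]}]}}

```text
clock: 24.47
position: [0.6495, -0.0763, 0.0143]
eef_rot: [-3.011, 0.128, -0.012]
ft_force: [0.6, 0.8, -1.1]
gripper_width: 0.548
```

Request:
{"op": "move_arm", "data": {"steps": [{"dp": [0, 0, 0], "angular": [0, 0, 0]}, {"dp": [0, 0, 0], "angular": [0, 0, 0]}, {"dp": [0, 0, 0], "angular": [0, 0, 0]}, {"dp": [0, 0, 0], "angular": [0, 0, 0]}], "grip": 0.5}}

```text
clock: 24.8
position: [0.6495, -0.0764, 0.0143]
eef_rot: [-3.011, 0.128, -0.012]
ft_force: [0.3, 0.0, 0.7]
gripper_width: 0.722
```

Request:
{"op": "move_arm", "data": {"steps": [{"dp": [0, -0.004, 0.03], "angular": [0, 0, 0]}, {"dp": [0, -0.008, 0.06], "angular": [0, 0, 0]}, {"dp": [0, -0.012, 0.1], "angular": [0, 0, 0]}, {"dp": [0, -0.012, 0.14], "angular": [-0.04, 0.003, 0]}, {"dp": [0, -0.012, 0.18], "angular": [-0.08, 0.006, 0]}, {"dp": [0, -0.05, 0.22], "angular": [-0.08, 0.006, 0]}, {"dp": [0, -0.05, 0.22], "angular": [-0.08, 0.006, 0]}]}}

```text
clock: 25.38
position: [0.6541, -0.1199, 0.1978]
eef_rot: [3.133, -0.131, 0.028]
ft_force: [2.1, -0.6, 0.1]
gripper_width: 0.745
```

```bash
python3 -c "
from m import *
d=grab('wrist','w17')
d=grab('side','s17'); cv2.imwrite('pics/c18.png',cv2.resize(d['pixels'][140:270,320:480],None,fx=4.5,fy=4.5,interpolation=cv2.INTER_CUBIC))
print(bot.state()['position'])"
```

```text
[ 0.65061986 -0.1174065   0.19232211]
```

View pics/w17.png

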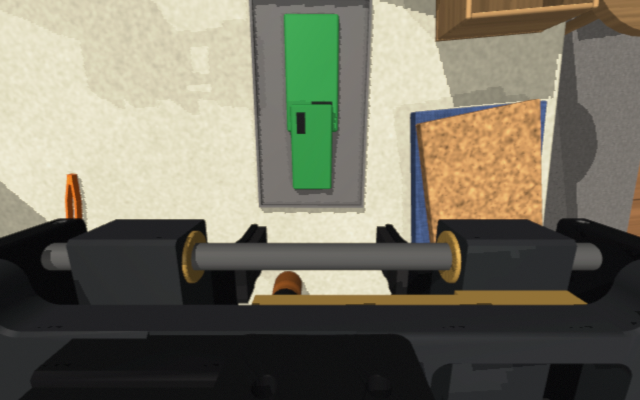

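View pics/c18.png

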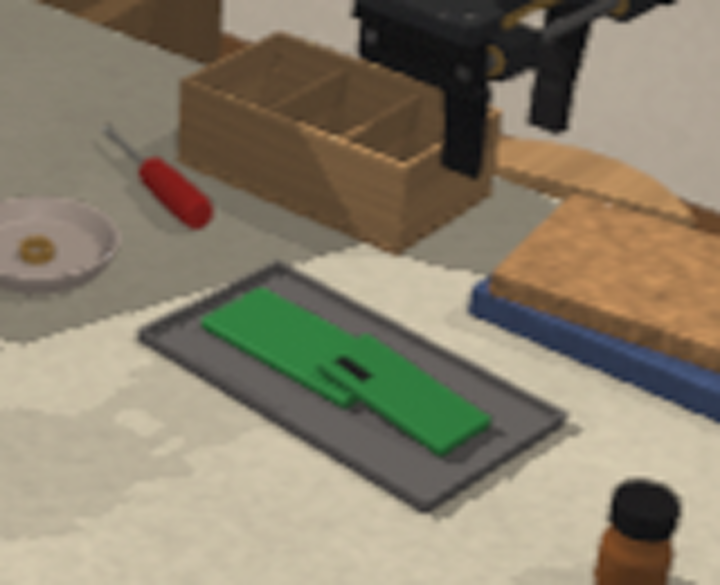

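```bash
python3 -c "
from m import *
d=load('w17')
c=comps(mask(d['pixels'],'green'),300)[0]; print(c.min(0),c.max(0))
im=cv2.resize(d['pixels'][0:210,240:380],None,fx=3.8,fy=2.85,interpolation=cv2.INTER_CUBIC); cv2.imwrite('pics/c19.png',im)
A=onplane(d,[[312,13.5]],.012)[0];B=onplane(d,[[312,188.5]],.012)[0];S=onplane(d,[[312,103]],.025)[0]; L=onplane(d,[[289,130],[337,130]],.012)
print(A,B,np.linalg.norm(A-B)); print('small len',np.linalg.norm((S-B))); print('large len',A-L, 'lap',S-L)
"
```

```text
[284  14] [338 188]
[0.66283897 0.06472456 0.012     ] [ 0.64550549 -0.12550189  0.012     ] 0.19101453188403142
small len 0.0998895818736005
large len [[ 0.03780977  0.11827775  0.        ]
 [-0.01825801  0.12295488  0.        ]] lap [[ 0.02964712  0.02666582  0.013     ]
 [-0.02642066  0.03134296  0.013     ]]
```

View pics/c19.png

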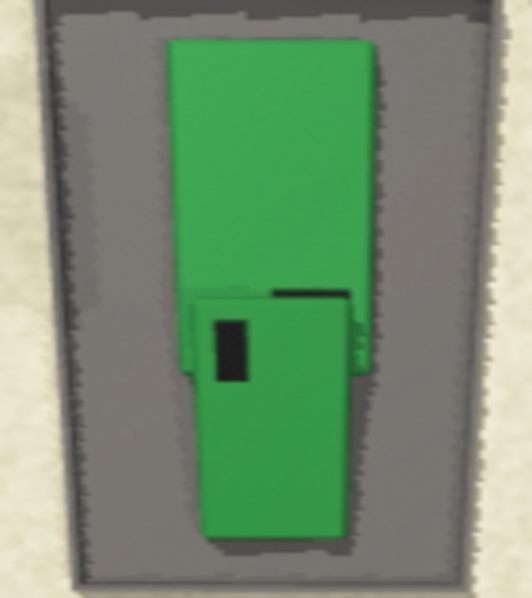

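Request:
{"op": "move_arm", "data": {"steps": [{"dp": [-0.1, 0.03, 0.05], "angular": [0, 0, 0]}, {"dp": [-0.15, 0.06, 0.1], "angular": [0, 0, 0]}, {"dp": [-0.2, 0.1, 0.15], "angular": [0, 0, 0]}, {"dp": [-0.2, 0.1, 0.2], "angular": [0, 0, 0]}, {"dp": [-0.2, 0.1, 0.2], "angular": [0, 0, 0]}, {"dp": [-0.2, 0.1, 0.2], "angular": [0, 0, 0]}]}}

```text
clock: 25.98
position: [0.4879, -0.0359, 0.3517]
eef_rot: [-3.136, 0.135, -0.006]
ft_force: [1.1, -0.5, 0.6]
gripper_width: 0.75
```

```bash
python3 -c "
from m import *
d=grab('wrist','w18')
d=grab('side','s18'); a=load('side0')
for k in ((445,240,480,280),): print(np.abs(d['pixels'][k[1]:k[3],k[0]:k[2]].astype(int)-a['pixels'][k[1]:k[3],k[0]:k[2]]).mean())
for q in (a,d):
  m=mask(q['pixels'],'brass'); 
  for c in comps(m,30):
    if 440<c[:,0].mean()<480 and 240<c[:,1].mean()<290: print('bottle',c.mean(0),c.min(0),c.max(0))
grab('top','t18')
print(bot.state()['clock'])"
```

```text
0.9330952380952381
bottle [460.15384615 265.25      ] [452 256] [468 274]
bottle [460.13461538 265.23076923] [452 256] [468 274]
26.1333
```

View pics/s18.png

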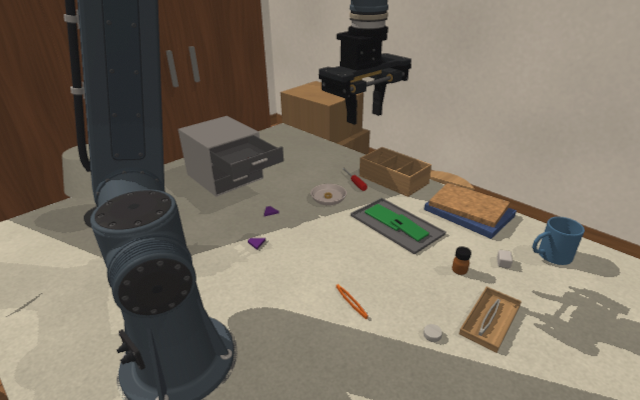

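View pics/t18.png

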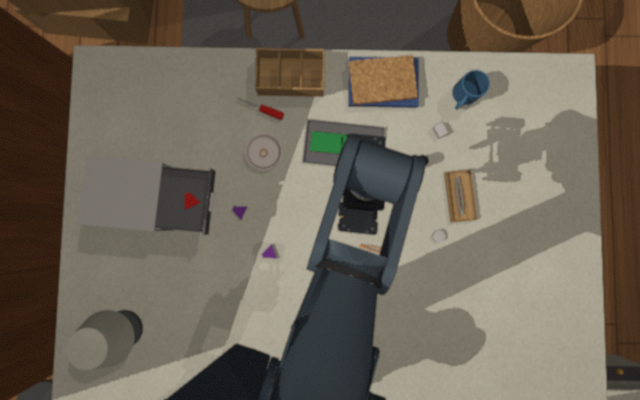

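The final views show the triangle in the drawer (192,201), the ring in the dish (263,153), the tweezers in the tray (461,193), the covers shingled (side view 397,222), and the bottle at the same pixel as at the start. Handing in.

```bash
python3 -c "
from station import bot
print(bot.sign_off())"
```

```text
the job is handed in; nothing more can be done
None
```

The job is done and handed in at about 26 s on the robot's clock, in the order asked. The final pictures, with the arm clear of everything, showed:
- **Tweezers:** the steel pair lies flat and lengthways in the wooden tray.
- **Triangle:** the red one lies flat in the open drawer.
- **Ring:** it lies in the middle of the dish.
- **Large cover:** it lies flat in the wide tray, in line with it.
- **Small cover:** it is lapped over the large cover's end, with its other end on the tray floor.
- **Bottle:** it had not moved; its pixel position in the side view is the same as at the start.

**Lap length:** the checks differ slightly. The visible edges gave 26 mm before I let go, so I shifted the small cover about 1.5 mm further on. After release they gave 27–31 mm (29 mm on average). The row measured 191 mm end to end, where 194 mm was the figure for a 30 mm lap; I put the lap at about 30 mm. No other check failed.

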